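# Fit and lock the modules of a desk control deck

### The job

Before working on the control deck, turn its knob fully anticlockwise to off and leave it off. Then fit every module lying on the desk flat and fully home in a bay of its own (any bay, either way round), lock each fitted module by turning its captive screw clockwise with the slot key - not with the fingers - to its end stop, slot in line with the white marks, and finally hang the key back upright in its wooden holder. Do not disturb the mug, the mouse or the pen pot.

Things in the scene. Friction and masses are not known exactly. Their poses are not given: they have to be found in the camera images.
- deck: White control deck fixed to the desk, 130 x 290 x 28 mm (x, y, z); origin at the centre of its underside. Three rectangular pockets (bays) open upward side by side along its y, and a rotary knob stands at its -y end, centred at (0, -105) mm. It may be turned a little about z.
- bay0 (a point): Centre of the floor of bay 0, at (0, -33, 14) mm in the deck's frame. The bay is 86 mm along the deck's x, 52 mm along its y and 14 mm deep, with a 2 mm chamfer round its mouth. Site axes are the deck's. Any module fits any bay, either way round, with 3 mm of play on each side.
- bay1 (a point): Centre of the floor of bay 1, at (0, 33, 14) mm in the deck's frame. The bay is 86 mm along the deck's x, 52 mm along its y and 14 mm deep, with a 2 mm chamfer round its mouth. Site axes are the deck's. Any module fits any bay, either way round, with 3 mm of play on each side.
- bay2 (a point): Centre of the floor of bay 2, at (0, 99, 14) mm in the deck's frame. The bay is 86 mm along the deck's x, 52 mm along its y and 14 mm deep, with a 2 mm chamfer round its mouth. Site axes are the deck's. Any module fits any bay, either way round, with 3 mm of play on each side.
- level (a joint): Output knob of the deck, rad: 0 = off (end stop, fully anticlockwise seen from above), growing clockwise up to 2.6; it stays where it is left (friction 0.04 N m). Its grip is a black bar 42 mm long, 14 mm thick and 32 mm tall with a white line on one end; at 0 the bar lies along the deck's x with the white line towards -x, at the red mark.
- level_grip (a point): Point on the knob's vertical axis at a good height to grip, 37 mm above the deck's top face and 7 mm below the top of the bar. Its x axis turns with the bar and runs along it.
- module0: Loose blue module, about 130 g, may be absent: a block 80 x 46 x 18 mm (x, y, z), origin at the centre of its underside. On top stands a white grip, 30 mm along x, 14 mm along y, 25 mm tall (z 18 to 43 mm), centred at x = -20 mm: pinch it across y. Its captive screw is at x = +23 mm. In a bay its underside rests on the bay floor, its length along the deck's x.
- turn0 (a joint): Captive quarter-turn screw of the blue module, rad: 0 = loose, growing as it is turned clockwise (from above) to its end stop at 1.571 = tight; starts between 0 and 0.5. It stays where it is left (friction 0.05 N m). At 0 the slot lies across the module, at 1.571 along its length, in line with two small white marks.
- screw0: Head of that screw: steel, 22 x 23 mm, on a black disc of 28 mm diameter. Origin on its axis, level with the module's top face (18 mm above the module's underside). Slot along the head's own x: 7 mm wide, open at both ends and at the top, its bottom at z = 3 mm, its top at z = 11 mm.
- module1: Loose orange module, about 130 g, may be absent: a block 80 x 46 x 18 mm (x, y, z), origin at the centre of its underside. On top stands a white grip, 30 mm along x, 14 mm along y, 25 mm tall (z 18 to 43 mm), centred at x = -20 mm: pinch it across y. Its captive screw is at x = +23 mm. In a bay its underside rests on the bay floor, its length along the deck's x.
- turn1 (a joint): Captive quarter-turn screw of the orange module, rad: 0 = loose, growing as it is turned clockwise (from above) to its end stop at 1.571 = tight; starts between 0 and 0.5. It stays where it is left (friction 0.05 N m). At 0 the slot lies across the module, at 1.571 along its length, in line with two small white marks.
- screw1: Head of that screw: steel, 22 x 23 mm, on a black disc of 28 mm diameter. Origin on its axis, level with the module's top face (18 mm above the module's underside). Slot along the head's own x: 7 mm wide, open at both ends and at the top, its bottom at z = 3 mm, its top at z = 11 mm.
- module2: Loose green module, about 130 g, may be absent: a block 80 x 46 x 18 mm (x, y, z), origin at the centre of its underside. On top stands a white grip, 30 mm along x, 14 mm along y, 25 mm tall (z 18 to 43 mm), centred at x = -20 mm: pinch it across y. Its captive screw is at x = +23 mm. In a bay its underside rests on the bay floor, its length along the deck's x.
- turn2 (a joint): Captive quarter-turn screw of the green module, rad: 0 = loose, growing as it is turned clockwise (from above) to its end stop at 1.571 = tight; starts between 0 and 0.5. It stays where it is left (friction 0.05 N m). At 0 the slot lies across the module, at 1.571 along its length, in line with two small white marks.
- screw2: Head of that screw: steel, 22 x 23 mm, on a black disc of 28 mm diameter. Origin on its axis, level with the module's top face (18 mm above the module's underside). Slot along the head's own x: 7 mm wide, open at both ends and at the top, its bottom at z = 3 mm, its top at z = 11 mm.
- module3: Loose grey module, about 130 g, may be absent: a block 80 x 46 x 18 mm (x, y, z), origin at the centre of its underside. On top stands a white grip, 30 mm along x, 14 mm along y, 25 mm tall (z 18 to 43 mm), centred at x = -20 mm: pinch it across y. Its captive screw is at x = +23 mm. In a bay its underside rests on the bay floor, its length along the deck's x.
- turn3 (a joint): Captive quarter-turn screw of the grey module, rad: 0 = loose, growing as it is turned clockwise (from above) to its end stop at 1.571 = tight; starts between 0 and 0.5. It stays where it is left (friction 0.05 N m). At 0 the slot lies across the module, at 1.571 along its length, in line with two small white marks.
- screw3: Head of that screw: steel, 22 x 23 mm, on a black disc of 28 mm diameter. Origin on its axis, level with the module's top face (18 mm above the module's underside). Slot along the head's own x: 7 mm wide, open at both ends and at the top, its bottom at z = 3 mm, its top at z = 11 mm.
- key: Loose slot key (90 g), hanging blade down in its holder: red handle 36 x 14 x 40 mm (x, y, z from 4 to 44 mm), steel flange of 44 mm diameter (z 0 to 4 mm), shank of 12 mm diameter below, and a blade 20 mm wide along x and 4 mm thick along y, ending at z = -45 mm. Origin on its axis at the underside of the flange.
- key_tip (a point): Middle of the end of the key's blade, 45 mm below the key's origin. Pinch the handle across the key's y. In a screw's slot the blade has some 0.15 rad of play.
- holder_top (a point): Key holder: fixed wooden block, 64 x 64 x 50 mm, with a square hole 28 x 28 mm right through from the top. The key hangs in the hole by its flange, which rests on the block's top. This point is the centre of the hole's mouth in the top face, 50 mm above the desk; its axes run along the block's sides.
- mug: Bystander: white mug, 80 mm diameter, 95 mm tall, loose; origin at the centre of its underside.
- mouse: Bystander: black computer mouse, 105 x 62 x 32 mm, loose; origin at the centre of its underside.
- jar: Bystander: aluminium pen pot, 72 mm diameter, 150 mm tall with its pens, loose; origin at the centre of its underside.
Mind the look-alikes: they are no part of the job. There is more than one size of the module2; the one meant has the size given above.

How it is judged:
On the way, in this order (a step that is already met when the one before it is completed fails the run):
1. the knob is fully anticlockwise, off (value of joint level below 0.1 rad), for 0.2 s.
2. every module present lies fully home in a bay, the knob still off (value of joint level below 0.1 rad and ((horizontal distance between module0 and bay0 below 0.007 m and z of module0 in the frame of bay0 below 0.0035 m and angle between module0's own z axis and vertical below 0.06 rad) or (horizontal distance between module0 and bay1 below 0.007 m and z of module0 in the frame of bay1 below 0.0035 m and angle between module0's own z axis and vertical below 0.06 rad) or (horizontal distance between module0 and bay2 below 0.007 m and z of module0 in the frame of bay2 below 0.0035 m and angle between module0's own z axis and vertical below 0.06 rad)) and ((horizontal distance between module1 and bay0 below 0.007 m and z of module1 in the frame of bay0 below 0.0035 m and angle between module1's own z axis and vertical below 0.06 rad) or (horizontal distance between module1 and bay1 below 0.007 m and z of module1 in the frame of bay1 below 0.0035 m and angle between module1's own z axis and vertical below 0.06 rad) or (horizontal distance between module1 and bay2 below 0.007 m and z of module1 in the frame of bay2 below 0.0035 m and angle between module1's own z axis and vertical below 0.06 rad)) and ((horizontal distance between module2 and bay0 below 0.007 m and z of module2 in the frame of bay0 below 0.0035 m and angle between module2's own z axis and vertical below 0.06 rad) or (horizontal distance between module2 and bay1 below 0.007 m and z of module2 in the frame of bay1 below 0.0035 m and angle between module2's own z axis and vertical below 0.06 rad) or (horizontal distance between module2 and bay2 below 0.007 m and z of module2 in the frame of bay2 below 0.0035 m and angle between module2's own z axis and vertical below 0.06 rad)) and ((horizontal distance between module3 and bay0 below 0.007 m and z of module3 in the frame of bay0 below 0.0035 m and angle between module3's own z axis and vertical below 0.06 rad) or (horizontal distance between module3 and bay1 below 0.007 m and z of module3 in the frame of bay1 below 0.0035 m and angle between module3's own z axis and vertical below 0.06 rad) or (horizontal distance between module3 and bay2 below 0.007 m and z of module3 in the frame of bay2 below 0.0035 m and angle between module3's own z axis and vertical below 0.06 rad))), for 0.2 s.
3. the screw of every module present is turned clockwise to its end stop while the modules are home (((horizontal distance between module0 and bay0 below 0.007 m and z of module0 in the frame of bay0 below 0.0035 m and angle between module0's own z axis and vertical below 0.06 rad) or (horizontal distance between module0 and bay1 below 0.007 m and z of module0 in the frame of bay1 below 0.0035 m and angle between module0's own z axis and vertical below 0.06 rad) or (horizontal distance between module0 and bay2 below 0.007 m and z of module0 in the frame of bay2 below 0.0035 m and angle between module0's own z axis and vertical below 0.06 rad)) and ((horizontal distance between module1 and bay0 below 0.007 m and z of module1 in the frame of bay0 below 0.0035 m and angle between module1's own z axis and vertical below 0.06 rad) or (horizontal distance between module1 and bay1 below 0.007 m and z of module1 in the frame of bay1 below 0.0035 m and angle between module1's own z axis and vertical below 0.06 rad) or (horizontal distance between module1 and bay2 below 0.007 m and z of module1 in the frame of bay2 below 0.0035 m and angle between module1's own z axis and vertical below 0.06 rad)) and ((horizontal distance between module2 and bay0 below 0.007 m and z of module2 in the frame of bay0 below 0.0035 m and angle between module2's own z axis and vertical below 0.06 rad) or (horizontal distance between module2 and bay1 below 0.007 m and z of module2 in the frame of bay1 below 0.0035 m and angle between module2's own z axis and vertical below 0.06 rad) or (horizontal distance between module2 and bay2 below 0.007 m and z of module2 in the frame of bay2 below 0.0035 m and angle between module2's own z axis and vertical below 0.06 rad)) and ((horizontal distance between module3 and bay0 below 0.007 m and z of module3 in the frame of bay0 below 0.0035 m and angle between module3's own z axis and vertical below 0.06 rad) or (horizontal distance between module3 and bay1 below 0.007 m and z of module3 in the frame of bay1 below 0.0035 m and angle between module3's own z axis and vertical below 0.06 rad) or (horizontal distance between module3 and bay2 below 0.007 m and z of module3 in the frame of bay2 below 0.0035 m and angle between module3's own z axis and vertical below 0.06 rad)) and value of joint each of turn0, turn1, turn2, turn3 above 1.42 rad), for 0.2 s.
At the end, for the whole second after the job is handed in: Knob within 0.1 rad of off; each present module within 7 mm of a bay centre, 3.5 mm of its floor, level to 0.06 rad; its screw within 0.15 rad of the clockwise stop; key in the holder: axis within 12 mm of the hole centre, flange within 4 mm of the top, tilt under 0.1 rad; all at rest (all of step 3 and value of joint level below 0.1 rad and horizontal distance between key and holder_top below 0.012 m and z of key in the frame of holder_top between -0.004 and 0.004 m and angle between key's own z axis and vertical below 0.1 rad and linear speed of each of module0, module1, module2, module3, key below 0.02 m/s); the robot touches nothing.
It fails at once if a screw head is turned with the fingers ((contact force between the fingers and screw0 above 2 N and velocity of joint turn0 above 0.1 rad/s) or (contact force between the fingers and screw1 above 2 N and velocity of joint turn1 above 0.1 rad/s) or (contact force between the fingers and screw2 above 2 N and velocity of joint turn2 above 0.1 rad/s) or (contact force between the fingers and screw3 above 2 N and velocity of joint turn3 above 0.1 rad/s)).
It fails at once if the mug, the mouse or the pen pot is disturbed (distance of any of mug, mouse, jar from where it was at the start of the episode above 0.03 m).
Of module0, module1, module2, module3 only 2 to 3 are there at a start; the rules pass over those that are not, and their reading is None.
At some moment in a run one of module0, module1, module2, module3 may be knocked a few centimetres aside while the robot is not near it.
It also fails if it takes over 210 s, if anything falls off the work surface, if the arm or the gripper's body presses on something with over 40 N, if the wrist force passes 120 N, or if a joint passes its speed limit or range.

### The arm

A 6-joint arm with a two-finger parallel gripper is mounted at the origin on the work surface. World frame = base frame: x ahead of the robot, y to its left, z up, the work surface at z = 0. Lengths are in m, angles in rad, forces in N, time in s.
With the tool pointing down it reaches from about 0.425 to 0.95 m from the base axis. Payload 3.5 kg.
Tool frame: the origin (TCP) lies at the very end of the fingers, on their centre line; the grasp point (between the pads) lies 19 mm behind it (ctrl.pinch_z is the distance from the TCP to the grasp point, in m); z points along the fingers, y is the line along which they close (so a half turn about z gives the same grasp; the last joint's range is limited). The gripper opens to 85 mm and grips with 20 to 120 N. Pads are 22 mm wide; open, the fingers measure 114 mm over their backs; the gripper's body (76 mm by 85 mm) begins 54 mm behind the grasp point. The pads swing forward as they close: fully open they stand 13 mm farther back than shut.
Start: joints at [-1.379, 0.286, 1.577, -0, 1.279, -0.15], TCP at [0.226, -0.636, 0.192] pointing down, gripper open.
Joint ranges: [-2.77, 2.77], [-0.9, 2.22], [0.21, 2.48], [-1.53, 4.67], [0.24, 2.81], [-2.84, 2.84]. Speed limits (rad/s): [2.79, 2.79, 3.14, 3.14, 3.14, 3.14].

### API

Orientations are given as a unit quaternion [x, y, z, w].
In Python, from plant import ctrl gives the robot as it stands. The module is installed in compiled form; this text tells all that it offers.
- The arm moves only by the shell command python3 -m crank 'ROWS' [OPENING] [FORCE]. ROWS is JSON, a list of rows, each a list of 6 numbers: the shift along the tool's x, y, z in cm, then the turn, a rotation vector about the tool's x, y, z in rad. In form: [[tx, ty, tz, rx, ry, rz], ...]. A call has 1 to 10 rows; each row is the pose to reach, as a shift and turn from the pose commanded when the call began, along the tool's axes at that moment; what a row does not reach only later rows make up. A row lasts 1/10 s, in which the tool goes at most 50 mm and 8.59 degrees, less where a joint would pass 70% of its speed; a pose out of reach is approached as far as the arm can. A call with a gripper value outside its range is refused whole. OPENING is the opening, from 0 (shut) to 1 (fully open), set as the call begins (- or left out, the last holds). The fingers move at their own pace and stop on an object; FORCE is the grip in N (left out, the last holds). Time passes only in rows, so rows that repeat a pose let the fingers close. It gives the time, the measured TCP pose, the force, the opening and the grip force at its end, in the units of the state.
- ctrl.get_state(): the state, without advancing time (a new reading comes with each control period).
- ctrl.read_camera(name): name is "side" or "top"; returns (picture, depth): 384x512x3 uint8, blue, green, red; 384x512 float32, m along the optical axis (not along the pixel's ray), 0 where there is no reading.
- ctrl.camera_info(name): a dict with "K" (3x3 intrinsics, pixels), "origin" and "orientation" of the camera in the world. Camera axes: x right, y down, z forward; pixel columns grow to the right and rows downward; lengths in m; the calibration is good to about 2 mm. A picture is of the moment at which its call begins. camera_info takes no time and is no camera call.
- ctrl.sign_off(): hands the job in; it is judged then, once.
The state is a dict: "time": time; "qpos": joint angles; "dq": joint speeds; "joint_efforts": joint torques, N m; "eef_pos": TCP position; "tcp_rot": TCP orientation; "contact_force": force on the tool from outside, world axes, zero at the start; "wrist_torque": the same for the moment, N m; "opening": opening from 0.0 (shut) to 1.0 (fully open); "finger_force": force on a finger pad.
Only numpy, scipy, OpenCV 4.12 (cv2) and the standard library are available. Lean on these libraries where they do the work, as an engineer would, in place of code of your own. Each camera call takes 0.05 s, during which the arm holds its last target. There are 200 camera calls.

## Working session

There is one attempt and no reset: what is moved stays moved. The work goes in short steps, Python scripts to look and compute and a shell command to move; the robot and the scene stay as the last step left them, time stands still between calls to the robot, and variables do not carry over. Pictures are saved under pics/ and viewed, at most 17 in all, crops included, and the job is handed in when it is done.

```bash
mkdir -p pics; cat > h.py <<'E'
import numpy as np, cv2
from plant import ctrl
from scipy.spatial.transform import Rotation as R
def cam(n):
    i=ctrl.camera_info(n); return np.array(i["K"]),np.array(i["origin"]),R.from_quat(i["orientation"]).as_matrix()
def ray(n,u,v,z):
    K,o,M=cam(n); d=M@np.linalg.inv(K)@np.array([u,v,1.]); return o+d*(z-o[2])/d[2]
def proj(n,p):
    K,o,M=cam(n); q=K@(M.T@(np.array(p)-o)); return q[:2]/q[2]
def cloud(n,dep):
    K,o,M=cam(n); v,u=np.mgrid[:384,:512]
    p=np.stack([u,v,np.ones_like(u)],-1)@np.linalg.inv(K).T*dep[...,None]
    return p@M.T+o
E
python3 - <<'E'
from h import *
for n in("side","top"):
    i=ctrl.camera_info(n); print(i)
    im,d=ctrl.read_camera(n); cv2.imwrite(f"pics/{n}0.png",im); np.save(n+"0.npy",d)
print(ctrl.get_state())
E
```

```text
{'K': array([[469.51911672,   0.        , 258.36061804],
       [  0.        , 469.51911672, 193.95589703],
       [  0.        ,   0.        ,   1.        ]]), 'origin': array([0.22386058, 0.76523487, 0.94868479]), 'orientation': array([-0.22855235,  0.90379423, -0.35297456,  0.07955356])}
{'K': array([[386.02996679,   0.        , 257.7634066 ],
       [  0.        , 386.02996679, 189.76104244],
       [  0.        ,   0.        ,   1.        ]]), 'origin': array([0.36440555, 0.0595416 , 1.14521217]), 'orientation': array([ 0.72903014, -0.67691384,  0.07031118, -0.07320552])}
{'time': 0.1, 'qpos': array([-1.37899228e+00,  2.87118119e-01,  1.57808094e+00, -2.58025779e-05,
        1.27858319e+00, -1.49987834e-01]), 'dq': array([ 0.00121218, -0.00408948, -0.00295929,  0.0003797 , -0.00142753,
       -0.00059774]), 'joint_efforts': array([ 7.75112785e-04, -4.07299447e+01, -2.93698275e+01, -1.24845596e-04,
        3.41374813e-03, -6.47897224e-06]), 'eef_pos': array([ 0.22613804, -0.63525224,  0.19053097]), 'tcp_rot': array([ 9.85431569e-01,  1.70068882e-01, -3.52360403e-05, -1.09429777e-03]), 'contact_force': array([-0.06769482,  0.76244036,  0.23337109]), 'wrist_torque': array([ 0.01912644,  0.00802143, -0.06531692]), 'finger_force': 0.0, 'opening': 1.0016531953039327}
```

View pics/top0.png

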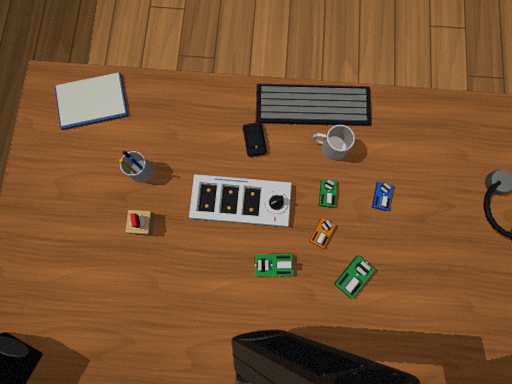

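View pics/side0.png

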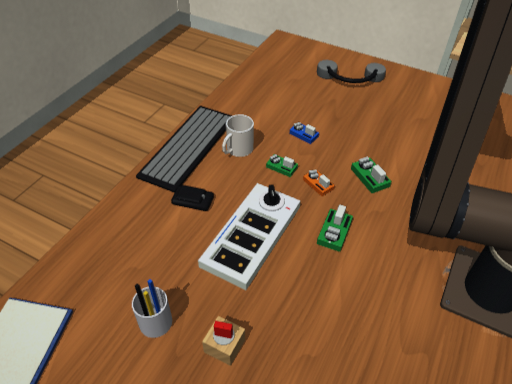

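Top view shows, in pixels: the deck at (241,201), the knob at (278,202), the key holder at (138,221) and the pot at (137,167). The mug is at (338,142) and the mouse at (255,139). Loose blocks are blue (383,196), orange (322,233) and green at (329,193), (274,265) and (355,277). The greens at (274,265) and (355,277) look about 120 mm long, so the small one at (329,193) should be module2. I'll check the sizes.

```bash
cat >> h.py <<'E'
HSV={'blue':((105,120,60),(125,255,255)),'orange':((5,190,140),(14,255,255)),'green':((55,100,50),(85,255,255)),'red':((174,150,90),(180,255,255))}
def blobs(n,im,dep,col,zlo=0.012,zhi=0.024,amin=60):
    hsv=cv2.cvtColor(im,cv2.COLOR_BGR2HSV); m=cv2.inRange(hsv,*HSV[col])
    c,l,s,ce=cv2.connectedComponentsWithStats(cv2.morphologyEx(m,cv2.MORPH_CLOSE,np.ones((3,3))))
    P=cloud(n,dep); out=[]
    for k in range(1,c):
        if s[k,4]<amin: continue
        w=(l==k)&(m>0); p=P[w]; zz=np.median(p[:,2])
        cnt=cv2.findContours((l==k).astype(np.uint8),cv2.RETR_EXTERNAL,cv2.CHAIN_APPROX_NONE)[0][0][:,0]
        out.append((ce[k].round(0),s[k,4],round(zz,4),cnt,w))
    return out
E
python3 - <<'E'
from h import *
for n in("side","top"):
    im=cv2.imread(f"pics/{n}0.png"); d=np.load(n+"0.npy")
    for c in('blue','orange','green'):
        for ce,a,z,cnt,w in blobs(n,im,d,c):
            P=np.array([ray(n,u,v,0.018)[:2] for u,v in cnt],np.float32)*1000
            r=cv2.minAreaRect(P); print(n,c,ce,a,z,np.round(r[0],1),np.round(r[1],1),round(r[2],1))
im=cv2.imread("pics/top0.png"); s=cv2.imread("pics/side0.png")
a=cv2.resize(im[165:305,185:405],None,fx=3.4,fy=3.4,interpolation=2)
cv2.imwrite("pics/c1.png",a)
a=cv2.resize(s[110:290,190:400],None,fx=3.3,fy=3.3,interpolation=2)
cv2.imwrite("pics/c2.png",a)
E
```

```text
side blue [303. 134.] 230 0.0143 [ 607.4 -285.4] [56.8 85.1] 80.3
side blue [154. 295.] 150 0.0947 [670.5 389.8] [10.  88.4] 50.5
side blue [ 51. 347.] 285 0.0114 [784.1 582.8] [  7.8 162.2] 17.5
side orange [317. 183.] 175 0.0165 [ 487.8 -119.2] [48.8 82.7] 66.4
side green [281. 167.] 246 0.0153 [ 604.4 -123.4] [55.3 80.8] 87.8
side green [369. 178.] 488 0.0203 [ 368.7 -210.9] [ 73.2 119.9] 52.6
side green [334. 231.] 642 0.0225 [384.1  19.3] [ 61.7 121. ] 5.3
top blue [100. 115.] 191 0.0107 [804.  570.6] [114.2 244.9] 50.2
top blue [381. 196.] 265 0.018 [ 605.6 -297.9] [46.4 81.2] 79.8
top green [327. 194.] 249 0.0179 [ 602.4 -135.5] [45.4 81.1] 87.7
top green [274. 265.] 558 0.0252 [381.8  11.5] [ 59.1 106.6] 4.2
top green [353. 276.] 527 0.025 [ 365.8 -220.8] [ 63.2 108.5] 52.9
```

View pics/c1.png

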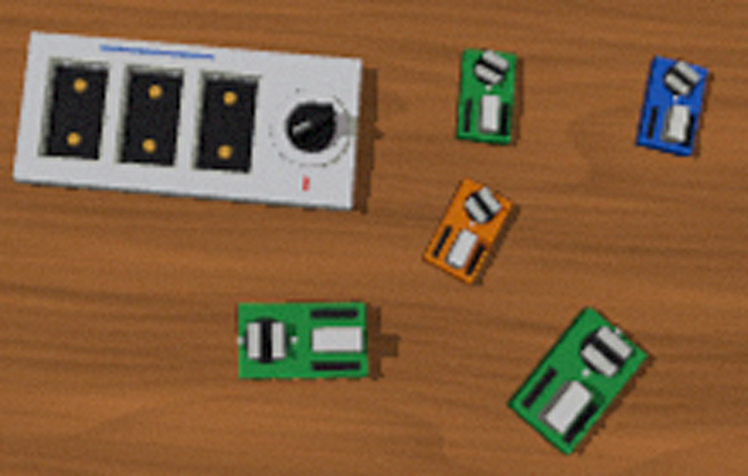

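View pics/c2.png

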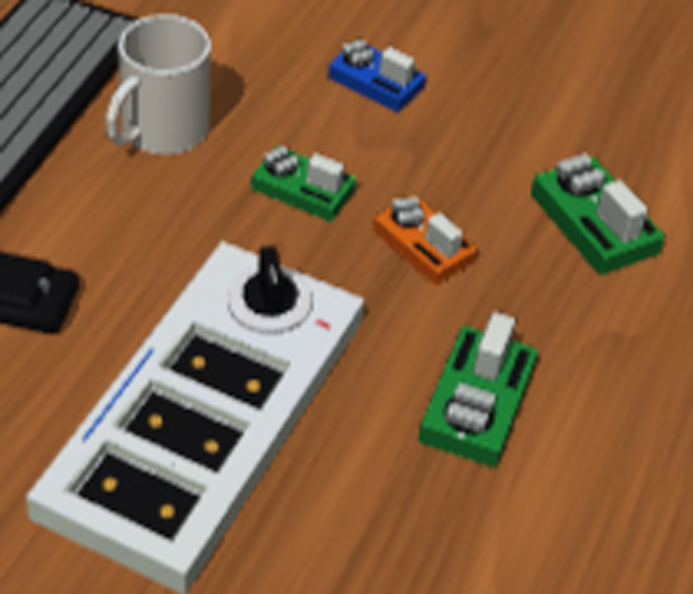

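The crops confirm it: the small green block (45 x 81 mm, top z about 18 mm) is module2, and the other two greens are oversized look-alikes. Modules present are blue, orange and small green. Next I measure the exact poses.

```bash
cat >> h.py <<'E'
def band(P,c,r,lo,hi):
    m=(np.hypot(P[...,0]-c[0],P[...,1]-c[1])<r)&(P[...,2]>lo)&(P[...,2]<hi); return P[m]
def rect(p):
    (c,s,a)=cv2.minAreaRect((p[:,:2]*1000).astype(np.float32)); 
    if s[0]<s[1]: s=s[::-1]; a+=90
    return np.round(c,1),np.round(s,1),round((a+90)%180-90,1),len(p)
E
python3 - <<'E'
from h import *
for n in("top","side"):
    P=cloud(n,np.load(n+"0.npy"))
    f=lambda u,v:ray("top",u,v,0.02)[:2]
    print(n,'deck',rect(band(P,f(241,201),0.18,0.024,0.031)))
    print(' knob',rect(band(P,ray("top",278,202,.07)[:2],0.05,0.066,0.08)),rect(band(P,ray("top",278,202,.07)[:2],0.05,0.05,0.08)))
    print(' holder',rect(band(P,ray("top",139,222,.05)[:2],0.06,0.046,0.052)),'key',rect(band(P,ray("top",137,221,.09)[:2],0.04,0.085,0.1)))
    for c,(u,v) in dict(green=(329,193),blue=(383,196),orange=(322,233)).items():
        print(' ',c,'body',rect(band(P,f(u,v),0.055,0.014,0.022)),'grip',rect(band(P,f(u,v),0.055,0.038,0.048)),'screw',rect(band(P,f(u,v),0.055,0.025,0.0325)))
    for c,(u,v) in dict(mug=(338,142),jar=(137,167),mouse=(255,139)).items(): print(' ',c,rect(band(P,ray("top",u,v,.08)[:2],0.08,0.02,0.2)))
im=cv2.imread("pics/top0.png")
E
```

```text
top deck (array([580.3, 108.2]), array([321.8, 295.9]), 61.0, 2222)
 knob (array([560.4,  18.2]), array([41.7, 13.6]), -54.2, 73) (array([560.1,  18. ]), array([41.7, 14.3]), -54.2, 86)
 holder (array([473.3, 407.3]), array([65.7, 64.2]), -89.1, 233) key (array([473. , 406.4]), array([35.7, 15. ]), 16.1, 79)
  green body (array([ 603.7, -135.2]), array([80.6, 45.8]), -2.4, 280) grip (array([ 583.8, -134.3]), array([27.4, 13.3]), -3.3, 48) screw (array([ 605.1, -131.8]), array([69.8, 25.4]), -9.9, 44)
  blue body (array([ 606.7, -298.3]), array([80.9, 47.6]), -9.7, 263) grip (array([ 587.8, -294.7]), array([29.8, 13.7]), -5.2, 53) screw (array([ 608. , -296.1]), array([68.8, 26.2]), -17.1, 52)
  orange body (array([ 484.7, -123.6]), array([80.1, 46.1]), -25.1, 294) grip (array([ 466.8, -115. ]), array([29.4, 13.2]), -22.6, 52) screw (array([ 505.7, -133.2]), array([22.6, 21.6]), -49.5, 43)
  mug (array([ 746.4, -138.1]), array([106.4,  80.1]), -72.1, 672)
  jar (array([632.4, 431. ]), array([71.1, 69.6]), -5.2, 608)
  mouse (array([756.3,  96.7]), array([98.9, 58.5]), 13.6, 514)
side 
[... 396 characters left out ...]
. , -131.9]), array([30. , 15.2]), -2.8, 43) screw (array([ 608.2, -128.6]), array([70.8, 25.2]), -11.8, 62)
  blue body (array([ 610.3, -295. ]), array([81.9, 48.5]), -11.5, 159) grip (array([ 590.9, -294.3]), array([28.5, 18.7]), -4.3, 37) screw (array([ 612.8, -293.2]), array([71.9, 27.2]), -21.6, 51)
  orange body (array([ 487.4, -121.7]), array([80.4, 47.5]), -25.1, 195) grip (array([ 470.2, -115. ]), array([30.7, 16.5]), -25.6, 45) screw (array([ 490. , -119.9]), array([70.8, 26. ]), -32.8, 57)
  mug (array([ 749.5, -136.4]), array([111.3,  79.1]), -71.8, 989)
  jar (array([634.4, 434.5]), array([72., 71.]), -57.4, 1446)
  mouse (array([758.6, 100.5]), array([100. ,  56.2]), 13.1, 527)
```

```bash
cat >> h.py <<'E'
def to(x,y,z,yaw):
    "print shift (cm) and turn (rad) in tool axes from measured pose to a tool-down pose with tool x at world yaw (deg), mm"
    s=ctrl.get_state(); M=R.from_quat(s["tcp_rot"]); a=np.radians(yaw)
    T=R.from_matrix(np.array([[np.cos(a),np.sin(a),0],[np.sin(a),-np.cos(a),0],[0,0,-1]]))
    t=M.inv().apply(np.array([x,y,z])/1000-s["eef_pos"])*100; r=(M.inv()*T).as_rotvec()
    if abs(abs(yaw)-999)>0: pass
    print("t",s["time"],"TCP",(s["eef_pos"]*1000).round(1),"->shift",t.round(2),"turn",r.round(3),"F",s["contact_force"].round(1),"op",round(s["opening"],3))
E
python3 - <<'E'
from h import *
for n in("top","side"):
    im=cv2.imread(f"pics/{n}0.png"); P=cloud(n,np.load(n+"0.npy")); hsv=cv2.cvtColor(im,cv2.COLOR_BGR2HSV)
    m=(hsv[...,1]<40)&(hsv[...,2]>140)&(abs(P[...,2]-.028)<.004)&(np.hypot(P[...,0]-.575,P[...,1]-.12)<.17)
    p=P[m]; c,s,a,k=rect(p); print(n,c,s,a,k)
    K=proj(n,[.562,.019,.072]); print(K, [np.round(proj(n,(.562+.021*np.cos(b),.019+.021*np.sin(b),.072))) for b in(np.radians(126),np.radians(-54))])
to(562,19,150,-55)
E
python3 - <<'E'
from h import *
a=cv2.imread("pics/side0.png")[180:216,250:290]; cv2.imwrite("pics/k.png",cv2.resize(a,None,fx=8,fy=8,interpolation=cv2.INTER_CUBIC))
E
```

```text
top [561.7 122.6] [289.  129.8] 89.4 2129
[275.93493658 199.20467098] [array([270., 203.]), array([282., 195.])]
side [564.7 125.5] [290.9 131.5] 89.3 2496
[272.56572625 189.33750295] [array([274., 195.]), array([271., 183.])]
t 0.1 TCP [ 226.1 -635.3  190.5] ->shift [ 53.57 -50.37   4.18] turn [-2.000e-03  1.000e-03  1.302e+00] F [-0.1  0.8  0.2] op 1.002
```

View pics/k.png

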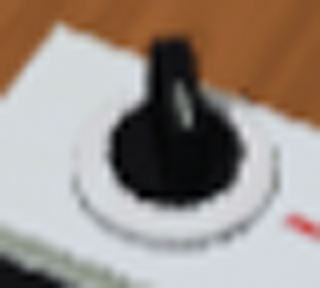

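Averaged over the two cameras, the deck centre is (563,124) mm with yaw -0.65°. The knob is at (562,19), its bar along -55°. The crop shows the white line at (182,105), the end nearer -x, +y, so the level is about 0.95 rad. I move over the knob.

```bash
python3 -m crank '[[53.6,-50.4,4.2,0,0,1.3],[53.6,-50.4,4.2,0,0,1.3],[53.6,-50.4,4.2,0,0,1.3],[53.6,-50.4,4.2,0,0,1.3],[53.6,-50.4,4.2,0,0,1.3],[53.6,-50.4,4.2,0,0,1.3],[53.6,-50.4,4.2,0,0,1.3],[53.6,-50.4,4.2,0,0,1.3],[53.6,-50.4,4.2,0,0,1.3],[53.6,-50.4,4.2,0,0,1.3]]' 0.6 60; python3 -c "
from h import *
to(562,19,120,-55)"
```

```text
time: 1.1
eef_pos: [0.4479, -0.2042, 0.1639]
tcp_rot: [0.887, -0.462, -0.0, 0.0]
contact_force: [0.6, -1.1, 0.1]
opening: 0.603
finger_force: 0.0
t 1.1 TCP [ 447.9 -204.2  163.9] ->shift [-11.77 -22.13   4.39] turn [ 0.     0.    -0.001] F [ 0.6 -1.1  0.1] op 0.603
```

```bash
python3 -m crank '[[-11.8,-22.1,4.4,0,0,0],[-11.8,-22.1,4.4,0,0,0],[-11.8,-22.1,4.4,0,0,0],[-11.8,-22.1,4.4,0,0,0],[-11.8,-22.1,4.4,0,0,0],[-11.8,-22.1,4.4,0,0,0],[-11.8,-22.1,4.4,0,0,0],[-11.8,-22.1,4.4,0,0,0]]' >/dev/null; python3 -c "
from h import *
to(562,19,47,-55)"
```

```text
t 1.9 TCP [560.2  17.  120.1] ->shift [-0.06 -0.27  7.31] turn [0.001 0.    0.001] F [-0.7 -0.   0. ] op 0.597
```

```bash
python3 -m crank '[[-0.1,-0.3,3.5,0,0,0],[-0.1,-0.3,7.3,0,0,0],[-0.1,-0.3,7.3,0,0,0],[-0.1,-0.3,7.3,0,0,0]]' >/dev/null; python3 -m crank '[[0,0,0,0,0,0],[0,0,0,0,0,0],[0,0,0,0,0,0],[0,0,0,0,0,0],[0,0,0,0,0,0],[0,0,0,0,0,0]]' 0 60; python3 -m crank '[[0,0,0,0,0,-0.14],[0,0,0,0,0,-0.28],[0,0,0,0,0,-0.42],[0,0,0,0,0,-0.56],[0,0,0,0,0,-0.7],[0,0,0,0,0,-0.84],[0,0,0,0,0,-0.95],[0,0,0,0,0,-1.0],[0,0,0,0,0,-1.03],[0,0,0,0,0,-1.03]]'; python3 -c "
from h import *
s=ctrl.get_state(); print(s['wrist_torque']); to(562,19,47,0)"
```

```text
time: 2.9
eef_pos: [0.5625, 0.0204, 0.0474]
tcp_rot: [0.887, -0.461, 0.0, -0.0]
contact_force: [1.2, 0.1, -1.2]
opening: -0.001
finger_force: 0.0
time: 3.9
eef_pos: [0.5624, 0.0203, 0.0471]
tcp_rot: [0.999, 0.036, -0.0, -0.0]
contact_force: [0.5, 0.2, 0.4]
opening: 0.004
finger_force: 0.0
[-0.03387898 -0.00067288 -0.03890523]
t 3.9 TCP [562.4  20.3  47.1] ->shift [-0.05  0.13  0.01] turn [-0.     0.     0.072] F [0.5 0.2 0.4] op 0.004
```

The fingers closed on nothing (opening 0), so I look.

```bash
python3 - <<'E'
from h import *
im,d=ctrl.read_camera("side"); a=cv2.resize(im[90:290,170:400],None,fx=3,fy=3,interpolation=2); t,d=ctrl.read_camera("top")
b=cv2.resize(t[130:290,190:350],None,fx=3,fy=3); 
cv2.imwrite("pics/s1.png",cv2.resize(np.hstack([a[:480],b]),None,fx=.68,fy=.68))
E
```

```text
(no output)
```

View pics/s1.png

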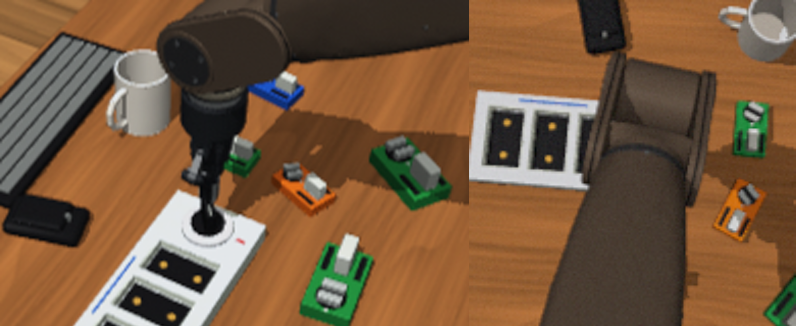

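```bash
python3 -m crank '[[0,0,0,0,0,0],[0,0,0,0,0,0],[0,0,0,0,0,0]]' 0.6 ; python3 -m crank '[[0,0,-5,0,0,0],[0,0,-8,0,0,0],[0,0,-8,0,0,0]]' >/dev/null; python3 - <<'E'
from h import *
im,d=ctrl.read_camera("side"); cv2.imwrite("pics/s2.png",cv2.resize(im[100:240,200:350],None,fx=4,fy=4,interpolation=2))
P=cloud("side",d); print(rect(band(P,(.563,.019),.05,.05,.075))); to(562,19,47,0)
E
```

```text
time: 4.3
eef_pos: [0.5625, 0.0203, 0.0472]
tcp_rot: [0.999, 0.036, -0.0, -0.0]
contact_force: [0.4, 0.2, -0.2]
opening: 0.505
finger_force: 0.0
(array([563.1,  20.4]), array([45. , 13.8]), -55.6, 104)
t 4.65 TCP [564.6  20.  130.4] ->shift [-0.32  0.07  8.34] turn [ 0.001 -0.006  0.072] F [-0.3 -0.2 -0.2] op 0.598
```

View pics/s2.png

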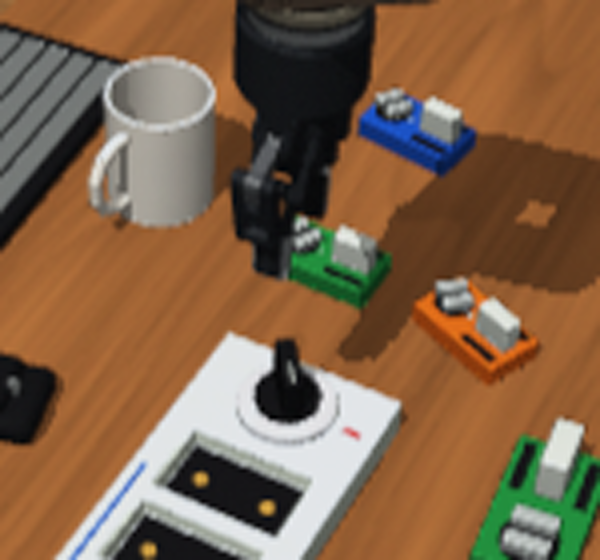

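```bash
python3 - <<'E'
from h import *
for n in("side","top"):
    im,d=ctrl.read_camera(n); P=cloud(n,d); print(n,proj(n,(.5646,.020,.1304)),proj(n,(.563,.02,.072)))
    m=(P[...,2]>.10)&(P[...,2]<.2)&(np.hypot(P[...,0]-.563,P[...,1]-.03)<.08); q=P[m]
    for lo in np.arange(.10,.2,.01):
        k=q[(q[:,2]>=lo)&(q[:,2]<lo+.01)]
        if len(k): print(round(lo,2),len(k),(k.min(0)*1000).round(),(k.max(0)*1000).round())
s=ctrl.get_state(); print(s)
E
```

```text
side [272.38641832 173.06056024] [272.0397465  189.44967835]
0.17 24 [551. -12. 172.] [572.  60. 180.]
0.18 49 [551. -10. 180.] [570.  62. 190.]
0.19 46 [551.  -8. 190.] [576.  62. 200.]
top [276.7043989  194.34342685] [275.60449585 198.83135581]
{'time': 4.75, 'qpos': array([-1.44178832e-01,  1.03740072e-01,  1.91318585e+00,  2.42179942e-05,
        1.12584192e+00,  1.35483365e+00]), 'dq': array([-0.0009216 ,  0.02023241,  0.02605526,  0.00192189,  0.00186031,
       -0.00021988]), 'joint_efforts': array([-3.42531297e-03, -3.27730501e+01, -2.85700697e+01,  3.48690719e-04,
       -2.65660894e-02,  3.08700910e-04]), 'eef_pos': array([0.56187177, 0.02038822, 0.12651411]), 'tcp_rot': array([ 9.99355969e-01,  3.58789934e-02, -5.76136813e-04, -1.15987921e-04]), 'contact_force': array([-0.37727961,  0.03583834, -0.39744772]), 'wrist_torque': array([-0.02866218, -0.00694103,  0.00742573]), 'finger_force': 0.0, 'opening': 0.5958728633287735}
```

```bash
python3 - <<'E'
from h import *
im,d=ctrl.read_camera("side"); P=cloud("side",d)
f=lambda p:((proj("side",np.array(p)/1000)-[200,100])*4).round()
print([f(p) for p in((562,45,126),(562,55,126),(562,-5,126),(562,55,172),(562,-5,172))])
a=cv2.resize(im[100:240,200:350],None,fx=4,fy=4,interpolation=2)
for v in range(150,176,3): print(v,[tuple((P[v,u]*1000).round().astype(int)) for u in (264,268,272,278)])
to(562,19,47,0)
E
```

```text
[array([275., 324.]), array([267., 335.]), array([311., 274.]), array([269., 281.]), array([315., 220.])]
150 [(np.int64(556), np.int64(89), np.int64(265)), (np.int64(547), np.int64(87), np.int64(268)), (np.int64(556), np.int64(49), np.int64(234)), (np.int64(544), np.int64(42), np.int64(233))]
153 [(np.int64(557), np.int64(87), np.int64(255)), (np.int64(547), np.int64(87), np.int64(259)), (np.int64(552), np.int64(56), np.int64(232)), (np.int64(563), np.int64(-3), np.int64(179))]
156 [(np.int64(559), np.int64(83), np.int64(241)), (np.int64(547), np.int64(86), np.int64(250)), (np.int64(551), np.int64(58), np.int64(225)), (np.int64(563), np.int64(-4), np.int64(169))]
159 [(np.int64(562), np.int64(74), np.int64(224)), (np.int64(549), np.int64(83), np.int64(237)), (np.int64(550), np.int64(58), np.int64(216)), (np.int64(620), np.int64(-134), np.int64(26))]
162 [(np.int64(560), np.int64(78), np.int64(219)), (np.int64(549), np.int64(80), np.int64(225)), (np.int64(553), np.int64(51), np.int64(200)), (np.int64(619), np.int64(-133), np.int64(15))]
165 [(np.int64(656), np.int64(-119), np.int64(-3)), (np.int64(559), np.int64(60), np.int64(194)), (np.int64(552), np.int64(52), np.int64(191)), (np.int64(612), np.int64(-119), np.int64(18))]
168 [(np.int64(571), np.int64(56), np.int64(176)), (np.int64(559), np.int64(58), np.int64(183)), (np.int64(551), np.int64(53), np.int64(182)), (np.int64(609), np.int64(-113), np.int64(13))]
171 [(np.int64(645), np.int64(-97), np.int64(-3)), (np.int64(559), np.int64(58), np.int64(173)), (np.int64(550), np.int64(55), np.int64(175)), (np.int64(607), np.int64(-111), np.int64(3))]
174 [(np.int64(638), np.int64(-83), np.int64(1)), (np.int64(628), np.int64(-88), np.int64(1)), (np.int64(618), np.int64(-95), np.int64(0)), (np.int64(602), np.int64(-101), np.int64(2))]
t 4.8 TCP [561.3  20.4 125.6] ->shift [0.08 0.15 7.86] turn [-0.     0.003  0.072] F [-0.1  0.5  0.2] op 0.601
```

The depth image puts the fingertips at z≈172 mm, while the reported TCP is z≈126, so the real finger ends sit about 40 mm above the reported TCP. I measure this with the fingers near grasp width.

```bash
python3 -m crank '[[0,0,0,0,0,0.07],[0,0,0,0,0,0.07],[0,0,0,0,0,0.07],[0,0,0,0,0,0.07],[0,0,0,0,0,0.07]]' 0.16 >/dev/null; python3 - <<'E'
from h import *
im,d=ctrl.read_camera("side"); P=cloud("side",d); cv2.imwrite("pics/s3.png",cv2.resize(im[100:240,200:350],None,fx=4,fy=4,interpolation=2))
m=(P[...,2]>.10)&(P[...,2]<.23)&(np.hypot(P[...,0]-.563,P[...,1]-.02)<.06); q=P[m]
for lo in np.arange(.10,.23,.004):
        k=q[(q[:,2]>=lo)&(q[:,2]<lo+.004)]
        if len(k): print(round(lo,3),len(k),(k.min(0)*1000).round(),(k.max(0)*1000).round())
to(562,19,47,0)
E
```

```text
0.164 3 [557.  12. 166.] [562.  35. 168.]
0.168 7 [552.  12. 168.] [567.  37. 171.]
0.172 17 [551.   7. 172.] [571.  43. 176.]
0.176 15 [552.   6. 176.] [574.  43. 180.]
0.18 17 [553.  13. 180.] [575.  45. 184.]
0.184 17 [552.  10. 184.] [568.  42. 188.]
0.188 14 [551.  10. 188.] [568.  42. 192.]
0.192 13 [552.  15. 192.] [568.  45. 196.]
0.196 13 [551.  10. 196.] [574.  39. 200.]
0.2 6 [553.   8. 200.] [571.  16. 203.]
0.204 6 [550.   9. 204.] [557.  41. 207.]
0.208 11 [549.  -8. 209.] [554.  55. 212.]
0.212 20 [549. -19. 212.] [571.  62. 216.]
0.216 29 [549. -17. 216.] [574.  62. 220.]
0.22 17 [550. -23. 220.] [575.  66. 223.]
0.224 13 [550. -21. 225.] [571.  68. 228.]
0.228 11 [548. -28. 228.] [563.  69. 230.]
t 5.35 TCP [562.4  20.3 127. ] ->shift [-0.03  0.13  8.  ] turn [-0.     0.     0.002] F [-0.7 -0.2  0.1] op 0.158
```

View pics/s3.png

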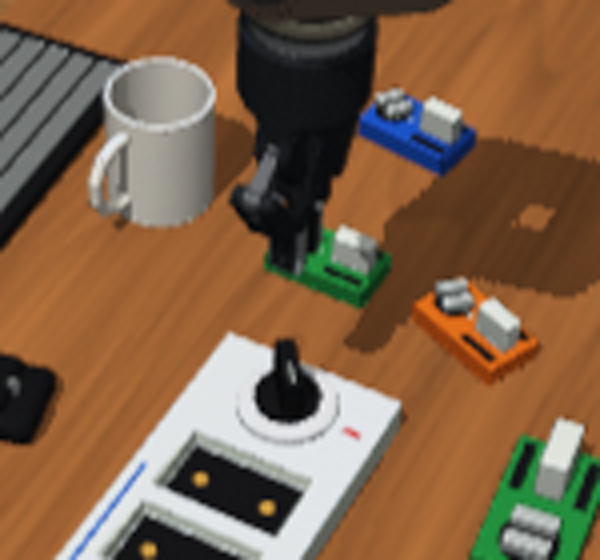

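```bash
cat >> h.py <<'E'
ZO=38.5
_to=to
def to(x,y,z,yaw): _to(x,y,z-ZO,yaw)   # z = true finger end
E
python3 -m crank '[[0,0.1,2,0,0,0.15],[0,0.1,3,0,0,0.3],[0,0.1,3,0,0,0.45],[0,0.1,3,0,0,0.6],[0,0.1,3,0,0,0.75],[0,0.1,3,0,0,0.9],[0,0.1,3,0,0,0.96],[0,0.1,3,0,0,0.96],[0,0.1,3,0,0,0.96]]' 0.6 >/dev/null; python3 -c "
from h import *
to(562,19,49,-55)"
```

```text
t 6.25 TCP [562.5  19.3  97.3] ->shift [-0.01  0.06  8.68] turn [-0.    -0.     0.003] F [ 0.4 -1.   0.1] op 0.596
```

```bash
python3 -m crank '[[0,0,3,0,0,0],[0,0,6,0,0,0],[0,0,8.6,0,0,0],[0,0,8.6,0,0,0],[0,0,8.6,0,0,0]]'; python3 -m crank '[[0,0,0,0,0,0],[0,0,0,0,0,0],[0,0,0,0,0,0],[0,0,0,0,0,0],[0,0,0,0,0,0],[0,0,0,0,0,0]]' 0 60; python3 -c "
from h import *
to(562,19,49,-55)"
```

```text
time: 6.75
eef_pos: [0.5624, 0.0193, 0.0113]
tcp_rot: [0.888, -0.461, -0.0, 0.0]
contact_force: [0.4, 0.1, -0.7]
opening: 0.6
finger_force: 0.0
time: 7.35
eef_pos: [0.5626, 0.0182, 0.0134]
tcp_rot: [0.888, -0.46, 0.0, 0.001]
contact_force: [-3.4, -2.8, 6.2]
opening: 0.152
finger_force: 60.3
t 7.35 TCP [562.6  18.2  13.4] ->shift [-0.1   0.    0.29] turn [ 0.002 -0.001  0.003] F [-3.4 -2.8  6.2] op 0.152
```

```bash
python3 -m crank '[[0,0,0,0,0,-0.14],[0,0,0,0,0,-0.28],[0,0,0,0,0,-0.42],[0,0,0,0,0,-0.56],[0,0,0,0,0,-0.7],[0,0,0,0,0,-0.82],[0,0,0,0,0,-0.92],[0,0,0,0,0,-0.98],[0,0,0,0,0,-1.03],[0,0,0,0,0,-1.03]]';  python3 -c "
from h import *
s=ctrl.get_state(); print(s['wrist_torque']); to(562,19,49,-0.6)"
```

```text
time: 8.35
eef_pos: [0.562, 0.0175, 0.0134]
tcp_rot: [1.0, 0.031, -0.001, 0.0]
contact_force: [-7.3, -6.3, 7.5]
opening: 0.15
finger_force: 78.8
[-1.10246885  1.16212078 -1.96121862]
t 8.35 TCP [562.   17.5  13.4] ->shift [ 0.01 -0.15  0.29] turn [0.001 0.002 0.073] F [-7.3 -6.3  7.5] op 0.15
```

```bash
python3 -m crank '[[0,0,0,0,0,0.04],[0,0,0,0,0,0.04],[0,0,0,0,0,0.04],[0,0,0,0,0,0.04]]' 0.6 >/dev/null; python3 -m crank '[[0,0,-5,0,0,0.04],[0,0,-8,0,0,0.07],[-5,5,-8,0,0,0.07],[-6,15,-8,0,0,0.07],[-6,15,-8,0,0,0.07],[-6,15,-8,0,0,0.07],[-6,15,-8,0,0,0.07]]' >/dev/null; python3 - <<'E'
from h import *
for n in("top","side"):
    im,d=ctrl.read_camera(n); P=cloud(n,d)
    print(n,'knob',rect(band(P,(.563,.019),.04,.055,.076)))
    for c,p in dict(green=(.604,-.135),blue=(.607,-.297),orange=(.486,-.123)).items():
        print(c,'grip',*rect(band(P,p,0.07,0.038,0.048)),'body',*rect(band(P,p,0.07,0.014,0.022)))
to(583,-134,62,-2.5)
E
```

```text
top knob (array([559.9,  18.4]), array([39.8, 13.8]), -1.2, 68)
green grip [ 586.  -129.1] [26.2  7.5] -21.8 18 body [ 603.7 -135. ] [80.1 45.9] -2.6 191
blue grip [ 598.2 -295.8] [11.5  7.6] 63.2 14 body [ 624.3 -301.4] [46.1 45.3] -10.7 148
orange grip [0. 0.] [0. 0.] 0.0 0 body [455.5 -95.7] [19.4  3.5] 63.7 11
side knob (array([563. ,  20.2]), array([41.9, 18.5]), -5.9, 123)
green grip [ 587.1 -133. ] [29.8 17.8] 2.9 44 body [ 607.1 -133.6] [80.3 49.4] -3.0 197
blue grip [ 604.9 -297. ] [11.  0.] -84.1 2 body [ 612.6 -293.2] [72.5 48.5] -21.1 102
orange grip [ 469.7 -112.6] [29.7 16. ] -17.9 49 body [ 487.4 -120.9] [81.3 49.2] -24.2 206
t 9.55 TCP [ 507.2 -132.4   91.2] ->shift [ 7.58 -0.13  6.77] turn [-0.001  0.     0.005] F [-0.1  0.  -0. ] op 0.601
```

```bash
python3 -m crank '[[4,-0.2,4,0,0,0],[7.8,-0.3,5,0,0,0],[7.8,-0.3,6.8,0,0,0],[7.8,-0.3,6.8,0,0,0],[7.8,-0.3,6.8,0,0,0],[7.8,-0.3,6.8,0,0,0]]' 0.5 >/dev/null; python3 -c "
from h import *
to(585.4,-132.6,23,-2.5)"
```

```text
t 10.15 TCP [ 585.6 -132.    24.4] ->shift [-0.02  0.06  3.99] turn [ 0.    -0.001  0.006] F [ 0.4 -0.2 -0.1] op 0.5
```

```bash
python3 -m crank '[[0,0.1,2,0,0,0],[0,0.1,4,0,0,0],[0,0.1,4,0,0,0],[0,0.1,4,0,0,0]]' ; python3 -m crank '[[0,0,0,0,0,0],[0,0,0,0,0,0],[0,0,0,0,0,0],[0,0,0,0,0,0],[0,0,0,0,0,0]]' 0 50; python3 -m crank '[[0,0,-3,0,0,0],[0,0,-6,0,0,0],[0,0,-9,0,0,0],[0,0,-9,0,0,0],[0,0,-9,0,0,0],[0,0,-9,0,0,0]]' ; python3 - <<'E'
from h import *
for n in("top","side"):
    im,d=ctrl.read_camera(n); P=cloud(n,d)
    m=(cv2.inRange(cv2.cvtColor(im,cv2.COLOR_BGR2HSV),*HSV['green'])>0)&(P[...,2]>.07)
    q=P[m]; z=np.percentile(q[:,2],[5,50,80,95]); print(z, rect(q), rect(q[q[:,2]>z[2]-.006]))
to(563,33,150,-0.6)
E
```

```text
time: 10.55
eef_pos: [0.5854, -0.1336, -0.0157]
tcp_rot: [1.0, -0.019, 0.0, 0.0]
contact_force: [0.3, 0.7, -0.3]
opening: 0.497
finger_force: 0.0
time: 11.05
eef_pos: [0.5866, -0.1342, -0.0149]
tcp_rot: [1.0, -0.019, 0.001, 0.001]
contact_force: [-1.8, -0.4, 6.1]
opening: 0.152
finger_force: 51.3
time: 11.65
eef_pos: [0.5835, -0.1328, 0.0707]
tcp_rot: [1.0, -0.019, -0.002, -0.001]
contact_force: [-0.3, 0.0, -2.5]
opening: 0.148
finger_force: 50.2
[0.49166022 0.50797725 0.51969035 0.80757217] (array([377.6, -18.5]), array([157.8,  31.6]), -84.8, 12) (array([365.3, -19.6]), array([158.1,   6.3]), -87.0, 4)
[0.08657317 0.10044091 0.10286086 0.10516631] (array([438.8, 312.8]), array([998.1,  85.3]), -69.5, 270) (array([401.2, 296.5]), array([998.7,  84.6]), -64.4, 189)
t 11.75 TCP [ 583.6 -132.8   70.6] ->shift [ -2.71 -16.5   -4.05] turn [-0.002  0.004 -0.028] F [ 0.6 -0.2 -1.7] op 0.151
```

```bash
cat >> h.py <<'E'
def held(col,n="side",r=.09):
    "held module centre (side camera, corrected by -1.5 mm in x and y) minus TCP, in tool axes mm, and yaw difference"
    im,d=ctrl.read_camera(n); P=cloud(n,d); s=ctrl.get_state(); t=s["eef_pos"]
    m=(cv2.inRange(cv2.cvtColor(im,cv2.COLOR_BGR2HSV),*HSV[col])>0)&(np.hypot(P[...,0]-t[0],P[...,1]-t[1])<r)&(P[...,2]>t[2]-.03)
    q=P[m]; h=np.percentile(q[:,2],85); q=q[abs(q[:,2]-h)<.004]; c,sz,a,k=rect(q)
    o=R.from_quat(s["tcp_rot"]).inv().apply(np.r_[c-1.5-t[:2]*1000,0]); x=R.from_quat(s["tcp_rot"]).apply([1,0,0])
    print("centre",c,sz,"yaw",a,"tool yaw",np.degrees(np.arctan2(x[1],x[0])).round(1),"top z",h.round(4),"n",k,"offset tool",o.round(1))
E
python3 -c "
from h import *
held('green'); to(544.3,223.2,120,-0.6)"
```

```text
centre [ 603.  -127.5] [77.3 46.4] yaw -6.9 tool yaw -2.2 top z 0.1035 n 143 offset tool [17.4 -4.6 -0.1]
t 11.8 TCP [ 583.9 -132.9   71. ] ->shift [ -5.32 -35.44  -0.98] turn [-0.001  0.004 -0.028] F [-0.6 -0.3 -1.7] op 0.149
```

```bash
python3 -m crank '[[0,-3,-2,0,0,0],[-5.3,-35.4,-2,0,0,-0.03],[-5.3,-35.4,-2,0,0,-0.03],[-5.3,-35.4,-2,0,0,-0.03],[-5.3,-35.4,-2,0,0,-0.03],[-5.3,-35.4,-2,0,0,-0.03],[-5.3,-35.4,-2,0,0,-0.03],[-5.3,-35.4,-2,0,0,-0.03],[-5.3,-35.4,-2,0,0,-0.03],[-5.3,-35.4,-2,0,0,-0.03]]' >/dev/null;  python3 -m crank '[[0,0,0,0,0,0],[0,0,0,0,0,0]]' >/dev/null; python3 - <<'E'
from h import *
held('green'); to(544.3,223.2,120,-0.6)
im,d=ctrl.read_camera("side"); cv2.imwrite("pics/s4.png",cv2.resize(im[150:300,160:320],None,fx=3.7,fy=3.7,interpolation=2))
E
```

```text
centre [566.5 224.9] [80.4 44.2] yaw 0.7 tool yaw -0.6 top z 0.1259 n 235 offset tool [18.8 -2.6 -0. ]
t 13.05 TCP [546.1 221.   93. ] ->shift [-0.18 -0.22  1.15] turn [0. 0. 0.] F [ 0.6  0.4 -1.4] op 0.146
```

View pics/s4.png

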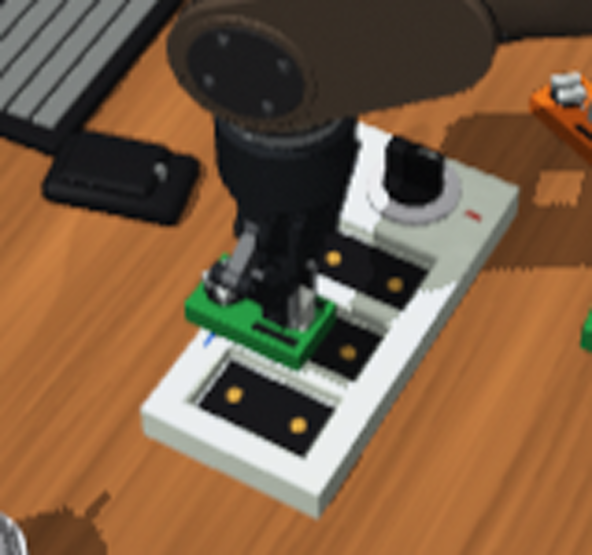

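```bash
python3 -m crank '[[-0.1,0,4,0,0,0],[-0.1,0,7,0,0,0],[-0.1,0,8,0,0,0],[-0.1,0,8.5,0,0,0],[-0.1,0,9,0,0,0],[-0.1,0,9.2,0,0,0],[-0.1,0,9.3,0,0,0],[-0.1,0,9.3,0,0,0]]'; python3 - <<'E'
from h import *
held('green'); to(544.3,223.2,38,-0.6)
E
```

```text
time: 13.9
eef_pos: [0.5455, 0.2224, 0.0011]
tcp_rot: [1.0, -0.004, 0.001, -0.0]
contact_force: [-0.7, 0.0, -2.0]
opening: 0.146
finger_force: 50.2
centre [565.4 227.2] [79.2 45.1] yaw 0.1 tool yaw -0.5 top z 0.0348 n 192 offset tool [18.4 -3.4  0. ]
t 13.95 TCP [545.5 222.4   1.1] ->shift [-0.12 -0.08  0.16] turn [-0.    -0.001  0.002] F [ 0.1  0.3 -1.6] op 0.152
```

```bash
python3 -m crank '[[0,0,0.2,0,0,0],[0,0,0.35,0,0,0],[0,0,0.35,0,0,0]]'; python3 -m crank '[[0,0,0,0,0,0],[0,0,0,0,0,0],[0,0,0,0,0,0]]' 0.45; python3 -m crank '[[0,0,-4,0,0,0],[0,0,-8,0,0,0],[-4,0,-10,0,0,0],[-4,10,-10,0,0,0],[-4,20,-10,0,0,0],[-4,35,-10,0,0,0],[-4,35,-10,0,0,0],[-4,35,-10,0,0,0],[-4,35,-10,0,0,0],[-4,35,-10,0,0,0]]'; python3 - <<'E'
from h import *
for n in("top","side"):
    im,d=ctrl.read_camera(n); P=cloud(n,d)
    for c,p in dict(green=(.564,.224),blue=(.607,-.297),orange=(.486,-.123)).items():
        a=.014 if c=='green' else 0
        print(n,c,'grip',*rect(band(P,p,0.07,0.038+a,0.048+a)),'body',*rect(band(P,p,0.055,0.014+a,0.022+a)))
        b=band(P,p,.03,.010+a,.022+a); print('   z',np.median(b[:,2]) if len(b) else 0)
to(468,-115,62,-25)
E
```

```text
time: 14.25
eef_pos: [0.5456, 0.2225, -0.0008]
tcp_rot: [1.0, -0.004, 0.0, -0.0]
contact_force: [-4.2, -0.3, 8.6]
opening: 0.149
finger_force: 51.6
time: 14.55
eef_pos: [0.545, 0.2223, -0.0032]
tcp_rot: [1.0, -0.004, 0.0, -0.0]
contact_force: [-0.5, 0.3, 0.7]
opening: 0.453
finger_force: 0.0
time: 15.55
eef_pos: [0.5017, -0.1294, 0.0968]
tcp_rot: [1.0, -0.004, 0.0, 0.0]
contact_force: [0.7, 0.5, 0.1]
opening: 0.453
finger_force: 0.0
top green grip [544.4 222.7] [30.1 13.3] -0.1 50 body [565.1 225.1] [107.8  85.1] -1.2 514
   z 0.03254049250292668
top blue grip [ 594.8 -295.5] [14.1 13.8] 76.9 26 body [ 619.9 -300.3] [54.4 47.5] -10.5 175
   z 0.018316505340940425
top orange grip [0. 0.] [0. 0.] 0.0 0 body [0. 0.] [0. 0.] 0.0 0
   z 0
side green grip [546.7 225.9] [29.2 14.9] 0.1 70 body [563.4 228.4] [108.2  84.3] -0.7 552
   z 0.03086747235791265
side blue grip [ 599.3 -292. ] [12.6  9.5] -68.0 15 body [ 612.5 -296.5] [74.2 50. ] -14.8 126
   z 0.017107429711378686
side orange grip [ 469.9 -114.1] [29.1 15.7] -14.9 46 body [ 487.9 -120.3] [79.3 48.7] -23.1 211
   z 0.017505144261694583
t 15.65 TCP [ 502.2 -133.    97.3] ->shift [-3.46 -1.77  7.37] turn [ 0.002 -0.002  0.421] F [0.5 0.1 0.1] op 0.451
```

```bash
cat >> h.py <<'E'
def to(x,y,z,yaw):  # true pinch centre / finger end; finger centre sits 2 mm towards tool -y of TCP
    a=np.radians(yaw); _to(x+2*np.sin(a),y-2*np.cos(a),z-ZO,yaw)
E
python3 -m crank '[[-1.5,-1,3,0,0,0.15],[-3.5,-1.6,6,0,0,0.3],[-3.5,-1.6,7.4,0,0,0.42],[-3.5,-1.6,7.4,0,0,0.42],[-3.5,-1.6,7.4,0,0,0.42],[-3.5,-1.6,7.4,0,0,0.42]]' 0.5 >/dev/null; python3 -c "
from h import *
to(468,-114.4,23,-25)"
```

```text
t 16.25 TCP [ 468.7 -111.5   24.2] ->shift [0.04 0.49 3.97] turn [-0.    -0.003  0.01 ] F [0.9 0.4 0.7] op 0.499
```

```bash
python3 -m crank '[[0,0.5,1,0,0,0.01],[0,0.5,2.5,0,0,0.01],[0,0.5,4,0,0,0.01],[0,0.5,4,0,0,0.01],[0,0.5,4,0,0,0.01]]' ; python3 -m crank '[[0,0,0,0,0,0],[0,0,0,0,0,0],[0,0,0,0,0,0],[0,0,0,0,0,0],[0,0,0,0,0,0]]' 0 50; python3 -m crank '[[0,0,-4,0,0,0],[0,0,-8,0,0,0],[0,0,-11,0,0,0],[0,0,-11,0,0,0],[0,0,-11,0,0,0]]';python3 -c "
from h import *
to(543.6,157.2,120,-0.6)"
```

```text
time: 16.75
eef_pos: [0.4652, -0.1159, -0.0172]
tcp_rot: [0.976, -0.217, -0.0, -0.0]
contact_force: [0.3, -0.5, 0.3]
opening: 0.498
finger_force: 0.0
time: 17.25
eef_pos: [0.466, -0.1161, -0.0162]
tcp_rot: [0.976, -0.217, 0.001, 0.0]
contact_force: [0.8, 2.0, 5.7]
opening: 0.154
finger_force: 50.5
time: 17.75
eef_pos: [0.4646, -0.1155, 0.0923]
tcp_rot: [0.976, -0.217, -0.0, 0.0]
contact_force: [-0.8, 1.3, -2.1]
opening: 0.15
finger_force: 49.7
t 17.75 TCP [ 464.6 -115.5   92.3] ->shift [ -4.33 -27.86   1.08] turn [ 0.     0.    -0.428] F [-0.8  1.3 -2.1] op 0.15
```

```bash
python3 -m crank '[[-4.3,-27.9,0,0,0,-0.15],[-4.3,-27.9,0,0,0,-0.3],[-4.3,-27.9,0,0,0,-0.43],[-4.3,-27.9,0,0,0,-0.43],[-4.3,-27.9,0,0,0,-0.43],[-4.3,-27.9,0,0,0,-0.43],[-4.3,-27.9,0,0,0,-0.43],[-4.3,-27.9,0,0,0,-0.43],[-4.3,-27.9,0,0,0,-0.43],[-4.3,-27.9,0,0,0,-0.43]]' >/dev/null;  python3 -m crank '[[0,0,0,0,0,0],[0,0,0,0,0,0]]' >/dev/null; python3 - <<'E'
from h import *
HSV['orange']=((3,120,60),(16,255,255))
held('orange'); to(543.6,157.2,120,-0.6)
E
```

```text
centre [579.7 212.4] [0.2 0. ] yaw -34.3 tool yaw -0.5 top z 0.3846 n 2 offset tool [ 33.1 -56.6   0. ]
t 19.0 TCP [544.6 154.6  92.9] ->shift [-0.1  -0.06  1.14] turn [-0.    -0.     0.001] F [-0.2  0.3 -2.5] op 0.151
```

```bash
sed -i 's/&(P\[...,2\]>t\[2\]-.03)/\&(P[...,2]>t[2]-.01)\&(P[...,2]<t[2]+.05)/' h.py; sed -i "s/'orange':((5,190,140),(14,255,255))/'orange':((4,150,70),(15,255,255))/" h.py; python3 - <<'E'
from h import *
held('orange')
im,d=ctrl.read_camera("side"); cv2.imwrite("pics/s5.png",cv2.resize(im[140:300,170:330],None,fx=3.5,fy=3.5,interpolation=2))
E
```

```text
centre [567.3 158.7] [80.7 44.6] yaw -1.1 tool yaw -0.5 top z 0.1269 n 212 offset tool [21.2 -2.7  0. ]
```

View pics/s5.png

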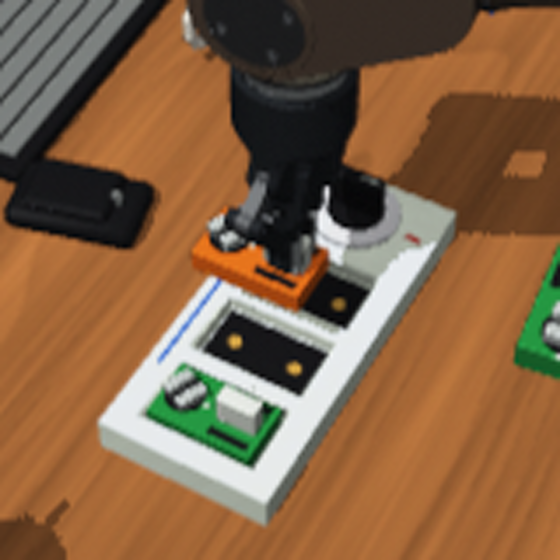

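The green module is seated in its bay. The held orange one needs about -2 mm in x before going down.

```bash
python3 -m crank '[[-0.2,0,4,0,0,0],[-0.2,0,7,0,0,0],[-0.2,0,8,0,0,0],[-0.2,0,8.6,0,0,0],[-0.2,0,9.1,0,0,0],[-0.2,0,9.4,0,0,0],[-0.2,0,9.7,0,0,0],[-0.2,0,9.7,0,0,0]]'; python3 -c "
from h import *
held('orange')"
```

```text
time: 19.9
eef_pos: [0.5439, 0.1554, -0.0021]
tcp_rot: [1.0, -0.004, 0.001, -0.0]
contact_force: [-2.2, -0.2, 5.6]
opening: 0.148
finger_force: 50.5
centre [566.7 159.5] [79.1 45.3] yaw 0.3 tool yaw -0.5 top z 0.0301 n 201 offset tool [21.3 -2.8  0.1]
```

Seated (top z about 30, contact felt). I release it and go for the blue one.

```bash
python3 -m crank '[[0,0,0,0,0,0],[0,0,0,0,0,0],[0,0,0,0,0,0]]' 0.45 >/dev/null; python3 -m crank '[[0,0,-4,0,0,0],[0,0,-8,0,0,0],[0,3,-10,0,0,0],[-1,41,-10,0,0,0],[-1,41,-10,0,0,0],[-1,41,-10,0,0,0],[-1,41,-10,0,0,0],[-1,41,-10,0,0,0],[-1,41,-10,0,0,0],[-1,41,-10,0,0,0]]' >/dev/null;python3 -m crank '[[0,0,0,0,0,0],[0,0,0,0,0,0]]'; python3 - <<'E'
from h import *
for n in("top","side"):
    im,d=ctrl.read_camera(n); P=cloud(n,d)
    for c,p in dict(blue=(.607,-.297),orange=(.564,.157),green=(.564,.224)).items():
        a=.014 if c!='blue' else 0
        print(n,c,'grip',*rect(band(P,p,0.055,0.038+a,0.048+a)),'body',*rect(band(P,p,0.055,0.014+a,0.022+a)))
to(588,-294,62,-10)
E
```

```text
time: 21.45
eef_pos: [0.5298, -0.2255, 0.0954]
tcp_rot: [1.0, -0.005, -0.0, -0.0]
contact_force: [0.4, -0.0, 0.5]
opening: 0.448
finger_force: 0.0
top blue grip [0. 0.] [0. 0.] 0.0 0 body [0. 0.] [0. 0.] 0.0 0
top orange grip [543.6 156. ] [28.1 14.3] 3.7 48 body [564.1 164. ] [108.2  94.3] -3.2 558
top green grip [544.4 223.3] [29.6 13.9] -0.3 52 body [563.9 218.4] [108.8  98. ] -1.7 591
side blue grip [ 591.4 -294.3] [30.5 17. ] -4.2 33 body [ 608.9 -293.7] [78.1 51.1] -14.3 158
side orange grip [546.9 157.8] [29.1 15.6] -0.4 62 body [564.3 165.3] [106.7  90.8] -0.3 466
side green grip [546.2 225.6] [29.4 15.6] 0.4 71 body [564.2 219.6] [106.7  99.4] 1.4 606
t 21.55 TCP [ 529.9 -223.4   95.3] ->shift [5.83 7.22 7.17] turn [-0.001  0.001  0.167] F [ 0.2 -0.3 -0.2] op 0.455
```

```bash
python3 -m crank '[[3,4,3,0,0,0.1],[5.9,7.2,6,0,0,0.17],[5.9,7.2,7.2,0,0,0.17],[5.9,7.2,7.2,0,0,0.17],[5.9,7.2,7.2,0,0,0.17],[5.9,7.2,7.2,0,0,0.17]]' 0.5 >/dev/null; python3 -c "
from h import *
to(588.8,-293.8,23,-10)"
```

```text
t 22.15 TCP [ 589.2 -295.9   25.3] ->shift [-0.08  0.    4.08] turn [ 0.001 -0.002 -0.002] F [-0.   0.1  0.1] op 0.499
```

```bash
python3 -m crank '[[0,0,1,0,0,0],[0,0,2.5,0,0,0],[0,0,4,0,0,0],[0,0,4,0,0,0],[0,0,4,0,0,0]]' ; python3 -m crank '[[0,0,0,0,0,0],[0,0,0,0,0,0],[0,0,0,0,0,0],[0,0,0,0,0,0],[0,0,0,0,0,0]]' 0 50; python3 -m crank '[[0,0,-4,0,0,0],[0,0,-8,0,0,0],[0,0,-11,0,0,0],[0,0,-11,0,0,0],[0,0,-11,0,0,0]]';python3 -c "
from h import *
to(542.8,91.2,120,-0.6)"
```

```text
time: 22.65
eef_pos: [0.5877, -0.2965, -0.0176]
tcp_rot: [0.996, -0.089, -0.001, -0.001]
contact_force: [0.3, 0.3, -0.3]
opening: 0.502
finger_force: 0.0
time: 23.15
eef_pos: [0.5892, -0.2975, -0.0154]
tcp_rot: [0.996, -0.089, 0.001, 0.0]
contact_force: [0.1, -0.4, 3.1]
opening: 0.152
finger_force: 51.4
time: 23.65
eef_pos: [0.5883, -0.2969, 0.0935]
tcp_rot: [0.996, -0.089, -0.0, 0.0]
contact_force: [-0.2, 0.4, -1.5]
opening: 0.145
finger_force: 50.9
t 23.65 TCP [ 588.3 -296.9   93.5] ->shift [-11.32 -37.19   1.2 ] turn [ 0.     0.    -0.168] F [-0.2  0.4 -1.5] op 0.145
```

```bash
python3 -m crank '[[-11.3,-37.2,0,0,0,-0.1],[-11.3,-37.2,0,0,0,-0.17],[-11.3,-37.2,0,0,0,-0.17],[-11.3,-37.2,0,0,0,-0.17],[-11.3,-37.2,0,0,0,-0.17],[-11.3,-37.2,0,0,0,-0.17],[-11.3,-37.2,0,0,0,-0.17],[-11.3,-37.2,0,0,0,-0.17],[-11.3,-37.2,0,0,0,-0.17],[-11.3,-37.2,0,0,0,-0.17]]' >/dev/null;  python3 -m crank '[[0,0,0,0,0,0],[0,0,0,0,0,0],[0,0,0,0,0,0]]' >/dev/null; python3 - <<'E'
from h import *
held('blue'); to(542.8,91.2,120,-0.6)
E
```

```text
centre [563.7  92.4] [79.6 44.3] yaw -1.0 tool yaw -0.6 top z 0.1267 n 200 offset tool [18.7 -3.1 -0. ]
t 25.0 TCP [543.5  88.   93.6] ->shift [-0.07 -0.12  1.21] turn [0. 0. 0.] F [-0.5 -0.3 -1.2] op 0.154
```

```bash
python3 -m crank '[[0.1,0,4,0,0,0],[0.1,0,7,0,0,0],[0.1,0,8,0,0,0],[0.1,0,8.6,0,0,0],[0.1,0,9.1,0,0,0],[0.1,0,9.4,0,0,0],[0.1,0,9.7,0,0,0],[0.1,0,9.7,0,0,0]]'; python3 -m crank '[[0,0,0,0,0,0],[0,0,0,0,0,0],[0,0,0,0,0,0]]' 0.45 >/dev/null; python3 -m crank '[[0,0,-4,0,0,0],[0,0,-8,0,0,0],[0,-3,-10,0,0,0],[-8,-32,-15,0,0,0],[-8,-32,-15,0,0,0],[-8,-32,-15,0,0,0],[-8,-32,-15,0,0,0],[-8,-32,-15,0,0,0],[-8,-32,-15,0,0,0],[-8,-32,-15,0,0,0]]' >/dev/null; python3 - <<'E'
from h import *
for n in("top","side"):
    im,d=ctrl.read_camera(n); P=cloud(n,d); cv2.imwrite(f"pics/{n}6.png",im); np.save(n+"6.npy",d)
    print(n,'knob',*rect(band(P,(.562,.019),.04,.055,.076)))
    for c,p in dict(blue=(.563,.091),orange=(.564,.157),green=(.564,.224)).items():
        b=band(P,p,.05,.024,.037); print(c,'grip',*rect(band(P,p,0.04,0.052,0.062)),'screw',*rect(band(P,(p[0]+.023,p[1]),0.018,0.038,0.046)))
    print('key',rect(band(P,(.474,.4075),.04,.085,.1)))
to(474,407.5,150,16)
E
```

```text
time: 25.8
eef_pos: [0.5457, 0.0891, -0.0014]
tcp_rot: [1.0, -0.004, 0.001, 0.0]
contact_force: [-1.9, -0.6, 3.7]
opening: 0.148
finger_force: 51.5
top knob [560.3  18. ] [40.9 14. ] -0.5 68
blue grip [543.9  89.9] [27.  14.3] 4.0 49 screw [587.2  90.1] [22.8 22.5] 62.1 43
orange grip [544.4 156. ] [29.6 13. ] -2.2 50 screw [587.9 157.6] [27.1 24.2] 70.4 40
green grip [544.5 223.5] [29.5 14.3] -0.9 52 screw [586.8 222.5] [22.7 22.5] 62.9 38
key (array([473.6, 406.1]), array([35.5, 13.5]), 14.1, 69)
side knob [0. 0.] [0. 0.] 0.0 0
blue grip [0. 0.] [0. 0.] 0.0 0 screw [595.3  87.2] [21.2  8.3] 63.6 24
orange grip [0. 0.] [0. 0.] 0.0 0 screw [0. 0.] [0. 0.] 0.0 0
green grip [0. 0.] [0. 0.] 0.0 0 screw [0. 0.] [0. 0.] 0.0 0
key (array([475.3, 409.2]), array([35.8, 15.5]), 18.2, 149)
t 27.2 TCP [466.3 411.1 146.9] ->shift [0.83 0.55 3.54] turn [ 0.    -0.    -0.284] F [ 0.3 -1.1  0.8] op 0.454
```

```bash
python3 -m crank '[[0.8,0.5,3,0,0,-0.15],[0.8,0.5,6,0,0,-0.28],[0.8,0.5,7,0,0,-0.28],[0.8,0.5,7,0,0,-0.28],[0.8,0.5,7,0,0,-0.28],[0.8,0.5,7,0,0,-0.28]]' >/dev/null; python3 - <<'E'
from h import *
to(474.4,407.5,65,16)
d=np.load("top6.npy"); P=cloud("top",d); im=cv2.imread("pics/top6.png"); g=cv2.cvtColor(im,cv2.COLOR_BGR2GRAY)
for c,p in dict(blue=(.587,.0903),orange=(.5875,.1567),green=(.587,.223)).items():
    m=(np.hypot(P[...,0]-p[0],P[...,1]-p[1])<.012); q=P[m]; lo=q[q[:,2]<.0385]; e=lo[:,:2]-lo[:,:2].mean(0)
    w,v=np.linalg.eigh(e.T@e); v=v[:,1]; print(c,len(lo),len(q),(lo.mean(0)*1000).round(1),np.degrees(np.arctan2(v[1],v[0])).round(1),w.round(6))
a=cv2.resize(im[170:230,190:290],None,fx=7,fy=7,interpolation=cv2.INTER_CUBIC); cv2.imwrite("pics/c6.png",a)
E
```

```text
t 27.8 TCP [476.3 405.1  78.8] ->shift [-0.13 -0.08  5.23] turn [-0.001 -0.003 -0.009] F [-0.6 -0.2 -0.1] op 0.452
blue 19 55 [586.9  90.2  35.4] 70.1 [0.000351 0.000821]
orange 21 52 [587.5 156.5  34.7] 66.7 [0.000336 0.000995]
green 22 56 [587.  223.7  35.4] 64.8 [0.000256 0.001123]
```

View pics/c6.png

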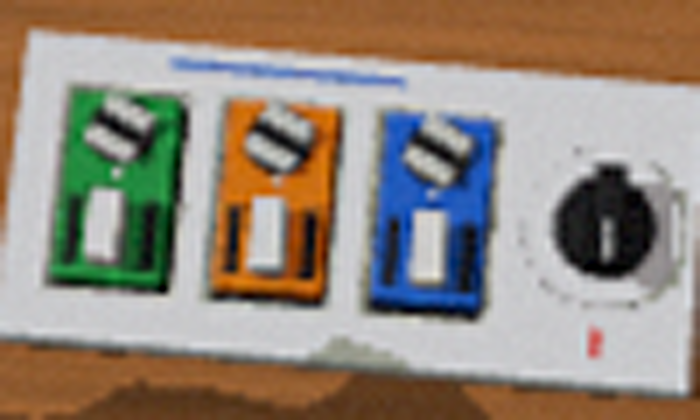

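```bash
python3 -m crank '[[-0.1,-0.1,2,0,0,0],[-0.1,-0.1,4,0,0,0],[-0.1,-0.1,5.2,0,0,0],[-0.1,-0.1,5.2,0,0,0],[-0.1,-0.1,5.2,0,0,0]]' ; python3 -m crank '[[0,0,0,0,0,0],[0,0,0,0,0,0],[0,0,0,0,0,0],[0,0,0,0,0,0],[0,0,0,0,0,0]]' 0 100; python3 -m crank '[[0,0,-3,0,0,0],[0,0,-6,0,0,0],[0,0,-8,0,0,0],[0,0,-10,0,0,0],[0,0,-10,0,0,0],[0,0,-10,0,0,0]]'; python3 - <<'E'
from h import *
cam_=[]
for n in("top","side"):
    im,d=ctrl.read_camera(n); P=cloud(n,d); cv2.imwrite(f"pics/{n}7.png",im); np.save(n+"7.npy",d)
    off=np.array([-1.4,-1.5]) if n=="top" else np.array([1.5,1.5]); g=cv2.cvtColor(im,cv2.COLOR_BGR2GRAY)
    for c,p in dict(blue=(588.5,91.5),orange=(589,158),green=(588.5,224.5)).items():
        q=np.array(p)+off; xs=np.arange(-16,16,.25)
        W=np.array([[proj(n,((q[0]+x)/1000,(q[1]+y)/1000,.040)) for y in xs] for x in xs]).astype(np.float32)
        A=cv2.remap(g,W[...,0],W[...,1],cv2.INTER_CUBIC); cv2.imwrite(f"pics/w_{n}_{c}.png",A)
        X,Y=np.meshgrid(xs,xs,indexing='ij'); m=(np.hypot(X,Y)<9.5)&(A<90)
        if m.sum()>20:
            e=np.c_[X[m],Y[m]]; mu=e.mean(0); w,v=np.linalg.eigh(np.cov(e.T)); v=v[:,1]; print(n,c,m.sum(),'mean',mu.round(1),'ang',(np.degrees(np.arctan2(v[1],v[0]))%180).round(1),np.sqrt(w).round(1))
R_=[[cv2.resize(cv2.imread(f"pics/w_{n}_{c}.png"),(200,200)) for c in('blue','orange','green')] for n in('top','side')]
cv2.imwrite("pics/w.png",np.vstack([np.hstack(r) for r in R_]))
to(588.5,91.5,120,63)
E
```

```text
time: 28.3
eef_pos: [0.4742, 0.4057, 0.0256]
tcp_rot: [0.991, 0.135, 0.001, -0.0]
contact_force: [-0.7, 0.5, -0.1]
opening: 0.45
finger_force: 0.0
time: 28.8
eef_pos: [0.4748, 0.406, 0.0264]
tcp_rot: [0.991, 0.136, 0.001, -0.001]
contact_force: [-0.2, -0.3, 5.2]
opening: 0.148
finger_force: 98.4
time: 29.4
eef_pos: [0.4732, 0.4051, 0.1239]
tcp_rot: [0.991, 0.135, -0.0, 0.0]
contact_force: [0.1, -0.2, -1.2]
opening: 0.142
finger_force: 97.6Traceback (most recent call last):
  File "<stdin>", line 8, in <module>
  File "h.py", line 9, in proj
    K,o,M=cam(n); q=K@(M.T@(np.array(p)-o)); return q[:2]/q[2]
          ~~~^^^
  File "h.py", line 5, in cam
    i=ctrl.camera_info(n); return np.array(i["K"]),np.array(i["origin"]),R.from_quat(i["orientation"]).as_matrix()
ValueError: time passes only in moves, steps and waits
```

```bash
sed -i 's/^def cam(n):/import functools\n@functools.lru_cache(None)\ndef cam(n):/' h.py; cat > slot.py <<'E'
from h import *
def slots(tag):
  for n in("top","side"):
    im,d=ctrl.read_camera(n); cv2.imwrite(f"pics/{n}{tag}.png",im); np.save(f"{n}{tag}.npy",d)
    off=np.array([-1.4,-1.5]) if n=="top" else np.array([1.5,1.5]); g=cv2.cvtColor(im,cv2.COLOR_BGR2GRAY)
    for c,p in dict(blue=(588.5,91.5),orange=(589,158),green=(588.5,224.5)).items():
        q=np.array(p)+off; xs=np.arange(-16,16,.25)
        W=np.array([[proj(n,((q[0]+x)/1000,(q[1]+y)/1000,.043)) for y in xs] for x in xs]).astype(np.float32)
        A=cv2.remap(g,W[...,0],W[...,1],cv2.INTER_CUBIC); cv2.imwrite(f"pics/w_{n}_{c}.png",A)
        X,Y=np.meshgrid(xs,xs,indexing='ij'); m=(np.hypot(X,Y)<9.5)&(A<90)
        if m.sum()>20:
            e=np.c_[X[m],Y[m]]; mu=e.mean(0); w,v=np.linalg.eigh(np.cov(e.T)); v=v[:,1]; print(n,c,m.sum(),'mean',mu.round(1),'ang',(np.degrees(np.arctan2(v[1],v[0]))%180).round(1),np.sqrt(w).round(1))
  R_=[[cv2.resize(cv2.imread(f"pics/w_{n}_{c}.png"),(200,200)) for c in('blue','orange','green')] for n in('top','side')]
  cv2.imwrite(f"pics/w{tag}.png",np.vstack([np.hstack(r) for r in R_]))
E
python3 - <<'E'
from slot import *
slots(7); to(588.5,91.5,120,63)
s=ctrl.get_state(); t=s["eef_pos"]
d=np.load("side7.npy"); P=cloud("side",d)
for lo,hi in((.035,.05),(.02,.035),(-.015,.02),(-.05,-.015)):
    print(lo,rect(band(P,t,.05,t[2]+lo,t[2]+hi)))
E
```

```text
top blue 1710 mean [0.  0.1] ang 63.5 [1.7 5.4]
top orange 1704 mean [-0.2  0.1] ang 64.6 [1.7 5.3]
top green 1751 mean [-0.4  0.2] ang 64.4 [1.7 5.4]
side blue 856 mean [-1.  -0.1] ang 62.3 [0.9 5.6]
side orange 4509 mean [0. 0.] ang 90.0 [4.7 4.7]
side green 4509 mean [0. 0.] ang 90.0 [4.7 4.7]
t 29.55 TCP [472.5 404.6 122.4] ->shift [ 2.93 33.41  4.12] turn [-0.001  0.004 -0.828] F [-0.2 -0.7 -1.2] op 0.142
0.035 (array([459.9, 412.5]), array([24.6,  5.1]), 68.1, 28)
0.02 (array([464.9, 412.4]), array([42.6, 21.8]), 57.5, 136)
-0.015 (array([469.3, 409.4]), array([11.7,  3.4]), 35.3, 10)
-0.05 (array([473.6, 408.7]), array([18.1,  1.6]), 18.0, 9)
```

View pics/w7.png

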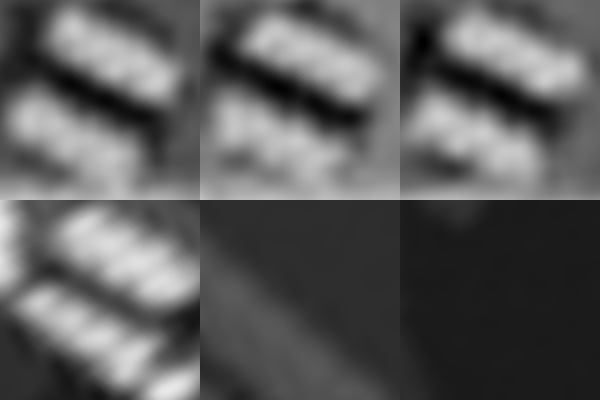

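```bash
python3 -m crank '[[2.9,33.4,1.5,0,0,-0.14],[2.9,33.4,1.5,0,0,-0.28],[2.9,33.4,1.5,0,0,-0.42],[2.9,33.4,1.5,0,0,-0.56],[2.9,33.4,1.5,0,0,-0.7],[2.9,33.4,1.5,0,0,-0.845],[2.9,33.4,1.5,0,0,-0.845],[2.9,33.4,1.5,0,0,-0.845],[2.9,33.4,1.5,0,0,-0.845],[2.9,33.4,1.5,0,0,-0.845]]' >/dev/null;  python3 -m crank '[[0,0,0,0,0,0],[0,0,0,0,0,0]]' >/dev/null; python3 - <<'E'
from h import *
to(588.7,91.4,110,64)
E
```

```text
t 30.75 TCP [590.8  92.8 109.6] ->shift [-0.22  0.07  3.81] turn [-0.     0.     0.002] F [ 0.4  0.2 -1.6] op 0.142
```

```bash
python3 -m crank '[[-0.2,0.1,2,0,0,0],[-0.2,0.1,3.8,0,0,0],[-0.2,0.1,3.8,0,0,0],[-0.2,0.1,3.8,0,0,0],[-0.2,0.1,3.8,0,0,0]]' >/dev/null; python3 - <<'E'
from h import *
to(588.7,91.4,110,64)
im,d=ctrl.read_camera("side"); cv2.imwrite("pics/s8.png",cv2.resize(im[170:250,215:295],None,fx=7,fy=7,interpolation=cv2.INTER_CUBIC))
P=cloud("side",d); s=ctrl.get_state(); t=s["eef_pos"]
for lo,hi in((-.022,-.016),(-.016,-.008),(-.008,.0)):
    q=band(P,t,.03,t[2]+lo,t[2]+hi); print(lo,rect(q),(q.mean(0)*1000).round(1))
E
```

```text
t 31.25 TCP [592.1  89.6  73.1] ->shift [ 0.02 -0.19  0.16] turn [ 0.002 -0.001  0.   ] F [ 0.4 -0.1 -0. ] op 0.146
-0.022 (array([591.7,  93.9]), array([18.6,  2.3]), 63.8, 8) [592.4  94.4  54.9]
-0.016 (array([592.1,  94.1]), array([16.9,  6.1]), 44.2, 16) [593.4  96.2  62.3]
-0.008 (array([590.5,  93. ]), array([13.7,  5.9]), 49.3, 11) [590.6  93.9  70.2]
```

View pics/s8.png

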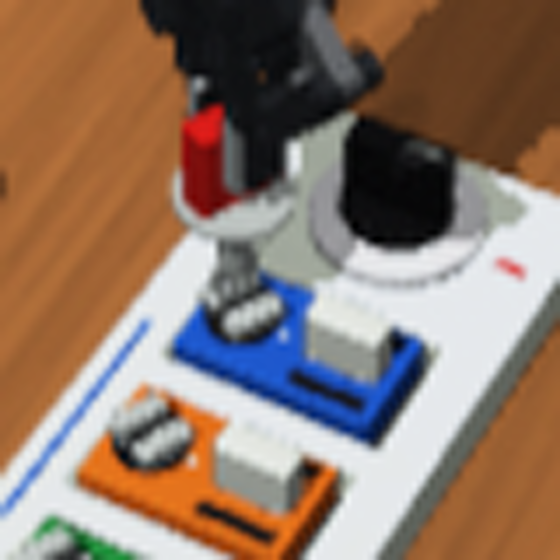

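```bash
python3 -m crank '[[0,-0.2,0.2,0,0,0],[0,-0.2,0.2,0,0,0],[0,-0.2,0.2,0,0,0],[0,-0.2,0.2,0,0,0],[0,-0.2,0.2,0,0,0]]' >/dev/null; python3 - <<'E'
from h import *
for i in range(3):
    im,d=ctrl.read_camera("side")
    P=cloud("side",d); s=ctrl.get_state(); t=s["eef_pos"]
    q=band(P,t,.03,t[2]-.020,t[2]-.009); e=q[:,:2]*1000; n=np.array([.9,-.44]); a=(e@n); print(len(q),'perp median',np.median(a).round(1),'near face',np.percentile(a,[10,90]).round(1),'slot',(np.array([590,93.1])@n).round(1), 'tcp',((t[:2]*1000+1.5)@n).round(1))
to(588.7,91.4,110,64)
E
```

```text
19 perp median 488.3 near face [466.5 490. ] slot 490.0 tcp 491.7
16 perp median 488.8 near face [475.6 490.5] slot 490.0 tcp 491.7
17 perp median 488.1 near face [465.7 490.1] slot 490.0 tcp 491.7
t 31.95 TCP [589.5  90.   69.8] ->shift [ 0.09  0.06 -0.17] turn [ 0.  0. -0.] F [ 0.1  0.2 -0.6] op 0.146
```

Blade axis and slot agree within about 0.5 mm. I lower it.

```bash
python3 -m crank '[[0,0,0.4,0,0,0],[0,0,0.7,0,0,0],[0,0,1.0,0,0,0],[0,0,1.2,0,0,0],[0,0,1.3,0,0,0],[0,0,1.3,0,0,0]]'; python3 -c "
from h import *
to(588.7,91.4,94.9,64); print(ctrl.get_state()['wrist_torque'])"
```

```text
time: 32.55
eef_pos: [0.5895, 0.09, 0.0567]
tcp_rot: [0.848, 0.53, -0.0, -0.0]
contact_force: [0.6, -0.3, 0.1]
opening: 0.147
finger_force: 98.1
t 32.55 TCP [589.5  90.   56.7] ->shift [0.09 0.07 0.03] turn [-0.  0. -0.] F [ 0.6 -0.3  0.1] op 0.147
[ 0.02377823  0.0381387  -0.01327279]
```

```bash
python3 -m crank '[[0,0,0,0,0,0.14],[0,0,0,0,0,0.28],[0,0,0,0,0,0.42],[0,0,0,0,0,0.56],[0,0,0,0,0,0.7],[0,0,0,0,0,0.84],[0,0,0,0,0,0.98],[0,0,0,0,0,1.1],[0,0,0,0,0,1.2],[0,0,0,0,0,1.24]]'; python3 -c "
from h import *
to(588.7,91.4,94.9,-0.6); print(ctrl.get_state()['wrist_torque'])"
```

```text
time: 33.55
eef_pos: [0.5898, 0.0896, 0.0569]
tcp_rot: [0.998, -0.063, 0.0, 0.0]
contact_force: [0.5, -1.2, -1.6]
opening: 0.146
finger_force: 97.8
t 33.55 TCP [589.8  89.6  56.9] ->shift [-0.1   0.03  0.05] turn [ 0.001 -0.001 -0.115] F [ 0.5 -1.2 -1.6] op 0.146
[-0.22666456 -0.02691588  0.03595985]
```

```bash
python3 -m crank '[[0,0,0,0,0,0.05],[0,0,0,0,0,0.1],[0,0,0,0,0,0.1]]'; python3 -c "
from h import *
to(588.7,91.4,94.9,-0.6); print(ctrl.get_state()['wrist_torque'])"
```

```text
time: 33.85
eef_pos: [0.5897, 0.0896, 0.0569]
tcp_rot: [0.994, -0.111, 0.0, 0.0]
contact_force: [0.5, -1.7, -1.0]
opening: 0.147
finger_force: 97.8
t 33.85 TCP [589.7  89.6  56.9] ->shift [-0.1   0.04  0.05] turn [ 0.001 -0.001 -0.212] F [ 0.5 -1.7 -1. ] op 0.147
[-0.31297169 -0.08878594  0.05004534]
```

```bash
python3 -m crank '[[0,0,0,0,0,0.04],[0,0,0,0,0,0.08],[0,0,0,0,0,0.08]]' | head -2; python3 - <<'E'
from h import *
to(588.7,91.4,94.9,-0.6); print(ctrl.get_state()['wrist_torque'])
im,d=ctrl.read_camera("side"); cv2.imwrite("pics/s9.png",cv2.resize(im[170:250,215:295],None,fx=7,fy=7,interpolation=cv2.INTER_CUBIC))
E
```

```text
time: 34.15
eef_pos: [0.5896, 0.0891, 0.0569]
t 34.15 TCP [589.6  89.1  56.9] ->shift [-0.09  0.    0.05] turn [ 0.002 -0.    -0.29 ] F [-1.1 -2.9 -0.1] op 0.147
[-0.76930134  0.08592615  0.21676651]
```

View pics/s9.png

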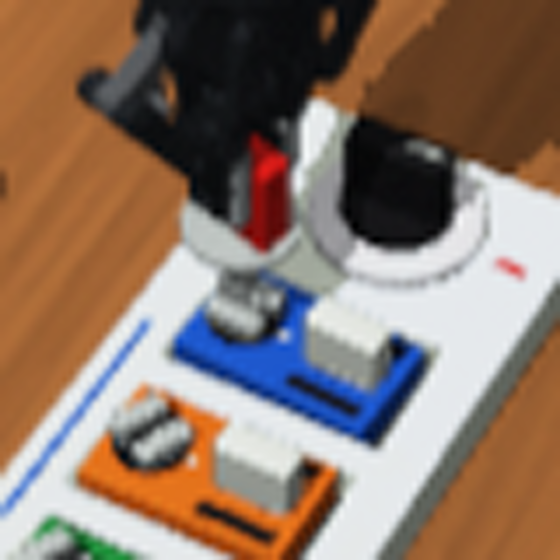

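Torque jumped to 0.22 N m at the stop and the slot is in line with the marks. I back off within the play, lift and go to orange.

```bash
python3 -m crank '[[0,0,0,0,0,-0.1],[0,0,0,0,0,-0.2],[0,0,-2,0,0,-0.2],[0,0,-4,0,0,-0.2],[0,0,-4,0,0,-0.2]]' >/dev/null;  python3 -c "
from h import *
to(588.8,158.1,110,64.5)"
```

```text
t 34.7 TCP [592.1  90.7 100.2] ->shift [-0.85 -6.6   2.88] turn [ 0.002 -0.007 -1.229] F [ 0.2 -0.6 -0.4] op 0.142
```

```bash
python3 -m crank '[[-0.8,-2,0,0,0,-0.14],[-0.8,-5,0,0,0,-0.28],[-0.8,-6.6,0,0,0,-0.42],[-0.8,-6.6,1,0,0,-0.56],[-0.8,-6.6,2,0,0,-0.7],[-0.8,-6.6,2.5,0,0,-0.84],[-0.8,-6.6,2.7,0,0,-0.98],[-0.8,-6.6,2.7,0,0,-1.12],[-0.8,-6.6,2.7,0,0,-1.23],[-0.8,-6.6,2.7,0,0,-1.23]]' >/dev/null;  python3 -m crank '[[0,0,0,0,0,0],[0,0,0,0,0,0],[0,0,0,0,0,0]]' >/dev/null; python3 - <<'E'
from slot import *
to(588.8,158.1,108,64.5); slots(9)
def perp(p,ang):
    n=np.array([np.sin(np.radians(ang)),-np.cos(np.radians(ang))])
    im,d=ctrl.read_camera("side"); P=cloud("side",d); t=ctrl.get_state()["eef_pos"]
    q=band(P,t,.03,t[2]-.020,t[2]-.009); a=q[:,:2]*1000@n
    print(len(q),'axis',(np.median(a)+2).round(1),'slot',((np.array(p)+1.5)@n).round(1))
perp((588.8,158.1),64.5);perp((588.8,158.1),64.5)
E
```

```text
t 36.0 TCP [588.3 156.6  69.6] ->shift [0.16 0.18 0.01] turn [-0. -0.  0.] F [-0.6 -0.4 -1.9] op 0.146
top blue 2342 mean [ 0.3 -0.4] ang 174.0 [2.3 5.4]
top orange 4509 mean [0. 0.] ang 90.0 [4.7 4.7]
top green 4509 mean [0. 0.] ang 90.0 [4.7 4.7]
side blue 2091 mean [0.3 1.2] ang 177.4 [2.1 5.3]
side orange 1289 mean [-1.  -1.2] ang 72.6 [1.8 5.7]
side green 1287 mean [-1.3  0.4] ang 66.5 [1.3 5.4]
23 axis 462.1 slot 464.1
23 axis 462.4 slot 464.1
```

```bash
python3 -m crank '[[0.1,0.2,0,0,0,0],[0.1,0.2,0,0,0,0],[0.1,0.2,0,0,0,0],[0.1,0.2,0.5,0,0,0],[0.1,0.2,0.9,0,0,0],[0.1,0.2,1.2,0,0,0],[0.1,0.2,1.3,0,0,0],[0.1,0.2,1.3,0,0,0]]' | head -4;  python3 -c "
from h import *
to(588.8,158.1,94.9,64.5); print(ctrl.get_state()['wrist_torque'])"
```

```text
time: 37.0
eef_pos: [0.5905, 0.1566, 0.0566]
tcp_rot: [0.845, 0.534, -0.0, -0.0]
contact_force: [-0.0, -0.7, -1.1]
t 37.0 TCP [590.5 156.6  56.6] ->shift [ 0.07 -0.02  0.02] turn [-0.     0.     0.001] F [-0.  -0.7 -1.1] op 0.145
[0.00850567 0.02711413 0.00799022]
```

In the slot with no resistance. I turn it.

```bash
python3 -m crank '[[0,0,0,0,0,0.14],[0,0,0,0,0,0.28],[0,0,0,0,0,0.42],[0,0,0,0,0,0.56],[0,0,0,0,0,0.7],[0,0,0,0,0,0.84],[0,0,0,0,0,0.98],[0,0,0,0,0,1.1],[0,0,0,0,0,1.2],[0,0,0,0,0,1.3]]' >/dev/null; python3 -m crank '[[0,0,0,0,0,0.05],[0,0,0,0,0,0.08],[0,0,0,0,0,0.08]]' >/dev/null;python3 -c "
from h import *
to(588.8,158.1,94.9,-0.6); print(ctrl.get_state()['wrist_torque'])"
```

```text
t 38.3 TCP [591.  156.   56.8] ->shift [-0.22  0.05  0.04] turn [ 0.001 -0.001 -0.242] F [ 1.  -1.8 -0.7] op 0.14
[-0.50438632 -0.24818361  0.04469841]
```

```bash
python3 -m crank '[[0,0,0,0,0,0.04],[0,0,0,0,0,0.07],[0,0,0,0,0,0.07]]' >/dev/null;python3 -c "
from h import *
to(588.8,158.1,94.9,-0.6); print(ctrl.get_state()['wrist_torque'])"
```

```text
t 38.6 TCP [590.8 155.6  56.9] ->shift [-0.2   0.01  0.05] turn [ 0.002 -0.001 -0.311] F [-0.1 -5.2  0.3] op 0.148
[-1.12263668 -0.03687129  0.27677112]
```

Stop reached (0.28 N m). On to green.

```bash
python3 -m crank '[[0,0,0,0,0,-0.1],[0,0,0,0,0,-0.22],[0,0,-2,0,0,-0.22],[0,0,-4,0,0,-0.22],[0,0,-4,0,0,-0.22]]' >/dev/null;  python3 -c "
from h import *
to(588.2,224.7,108,64.5)"
```

```text
t 39.1 TCP [592.8 158.  100.1] ->shift [-0.97 -6.51  3.08] turn [ 0.    -0.007 -1.229] F [ 1.1  0.2 -0.4] op 0.141
```

```bash
python3 -m crank '[[-0.8,-2,0,0,0,-0.14],[-0.8,-5,0,0,0,-0.28],[-0.9,-6.5,0,0,0,-0.42],[-0.9,-6.5,1,0,0,-0.56],[-0.9,-6.5,2,0,0,-0.7],[-0.9,-6.5,2.5,0,0,-0.84],[-0.9,-6.5,2.7,0,0,-0.98],[-0.9,-6.5,2.7,0,0,-1.12],[-0.9,-6.5,2.7,0,0,-1.23],[-0.9,-6.5,2.7,0,0,-1.23]]' >/dev/null;  python3 -m crank '[[0,0,0,0,0,0],[0,0,0,0,0,0],[0,0,0,0,0,0]]' >/dev/null; python3 - <<'E'
from slot import *
to(588.2,224.7,108,64.5); slots(10)
def perp(p,ang):
    n=np.array([np.sin(np.radians(ang)),-np.cos(np.radians(ang))])
    im,d=ctrl.read_camera("side"); P=cloud("side",d); t=ctrl.get_state()["eef_pos"]
    q=band(P,t,.03,t[2]-.020,t[2]-.009); a=q[:,:2]*1000@n
    print(len(q),'axis',(np.median(a)+2).round(1),'slot',((np.array(p)+1.5)@n).round(1))
perp((588.2,224.7),64.5);perp((588.2,224.7),64.5)
E
```

```text
t 40.4 TCP [588.2 222.2  69.6] ->shift [0.22 0.09 0.01] turn [-0. -0. -0.] F [ 0.6  0.5 -1.3] op 0.146
top blue 2315 mean [ 0.2 -0.3] ang 173.7 [2.3 5.4]
top orange 2300 mean [0.3 0.1] ang 176.2 [2.3 5.4]
top green 4447 mean [-0.1  0.1] ang 65.2 [4.7 4.8]
side blue 2038 mean [0.3 1.2] ang 177.9 [2.  5.3]
side orange 2367 mean [0.8 1.1] ang 166.7 [2.7 5.5]
side green 1604 mean [-1.2 -1.1] ang 74.0 [1.7 5.3]
21 axis 434.8 slot 434.9
28 axis 434.5 slot 434.9
```

```bash
python3 -m crank '[[0.2,0.1,0,0,0,0],[0.2,0.1,0,0,0,0],[0.2,0.1,0,0,0,0],[0.2,0.1,0.5,0,0,0],[0.2,0.1,0.9,0,0,0],[0.2,0.1,1.2,0,0,0],[0.2,0.1,1.3,0,0,0],[0.2,0.1,1.3,0,0,0]]' | head -4;  python3 -c "
from h import *
to(588.2,224.7,94.9,64.5); print(ctrl.get_state()['wrist_torque'])"
```

```text
time: 41.4
eef_pos: [0.59, 0.2235, 0.0566]
tcp_rot: [0.845, 0.534, -0.0, -0.0]
contact_force: [-0.6, -0.7, -0.6]
t 41.4 TCP [590.  223.5  56.6] ->shift [ 0.03 -0.02  0.02] turn [-0.     0.     0.001] F [-0.6 -0.7 -0.6] op 0.146
[-0.02937813 -0.01487544  0.02833436]
```

```bash
python3 -m crank '[[0,0,0,0,0,0.14],[0,0,0,0,0,0.28],[0,0,0,0,0,0.42],[0,0,0,0,0,0.56],[0,0,0,0,0,0.7],[0,0,0,0,0,0.84],[0,0,0,0,0,0.98],[0,0,0,0,0,1.1],[0,0,0,0,0,1.2],[0,0,0,0,0,1.3]]' >/dev/null; python3 -m crank '[[0,0,0,0,0,0.05],[0,0,0,0,0,0.1],[0,0,0,0,0,0.12],[0,0,0,0,0,0.12]]' >/dev/null;python3 -c "
from h import *
to(588.2,224.7,94.9,-0.6); print(ctrl.get_state()['wrist_torque'])"
```

```text
t 42.8 TCP [590.6 222.5  56.9] ->shift [-0.24  0.05  0.05] turn [ 0.002 -0.001 -0.281] F [ 2.2 -4.2  0.2] op 0.144
[-0.90933932 -0.28133651  0.17718048]
```

```bash
python3 -m crank '[[0,0,0,0,0,0.04],[0,0,0,0,0,0.04],[0,0,0,0,0,-0.1],[0,0,0,0,0,-0.2],[0,0,-2,0,0,-0.2],[0,0,-5,0,0,-0.2],[0,0,-7,0,0,-0.2],[0,0,-7,0,0,-0.2]]' >/dev/null;  python3 -c "
from h import *
to(474.6,407.8,160,16)"
```

```text
t 43.6 TCP [592.4 224.9 131. ] ->shift [-13.37 -16.92   0.92] turn [-0.003 -0.007 -0.372] F [ 1.2 -0.   0.3] op 0.145
```

```bash
python3 -m crank '[[-13.4,-16.9,0.9,0,0,-0.14],[-13.4,-16.9,0.9,0,0,-0.28],[-13.4,-16.9,0.9,0,0,-0.37],[-13.4,-16.9,0.9,0,0,-0.37],[-13.4,-16.9,0.9,0,0,-0.37],[-13.4,-16.9,0.9,0,0,-0.37],[-13.4,-16.9,0.9,0,0,-0.37],[-13.4,-16.9,0.9,0,0,-0.37],[-13.4,-16.9,0.9,0,0,-0.37]]' >/dev/null;  python3 - <<'E'
from slot import *
to(474.6,407.8,115,16); slots(11)
for n in("top","side"):
    P=cloud(n,np.load(n+"11.npy")); t=ctrl.get_state()["eef_pos"]
    print(n,'knob',*rect(band(P,(.562,.019),.04,.055,.076)))
    for c,p in dict(blue=(.563,.091),orange=(.564,.157),green=(.564,.224)).items():
        b=band(P,p,.02,.02,.05); print(c,'grip',*rect(band(P,p,0.04,0.052,0.062)),'z',np.median(b[:,2]) if len(b) else 0)
q=band(P,t,.03,t[2]-.020,t[2]-.009); print(rect(q))
E
```

```text
t 44.5 TCP [473.4 403.  117.6] ->shift [ 0.25 -0.22  4.11] turn [ 0.     0.    -0.005] F [ 0.  -0.5 -0.5] op 0.146
top blue 1749 mean [ 0.1 -0.3] ang 175.5 [1.7 5.5]
top orange 1709 mean [0.1 0.2] ang 177.4 [1.7 5.5]
top green 1800 mean [0.5 0.1] ang 179.1 [1.8 5.3]
side blue 1017 mean [ 4.8 -1.6] ang 149.6 [3.2 4.1]
side orange 4509 mean [0. 0.] ang 90.0 [4.7 4.7]
side green 4509 mean [0. 0.] ang 90.0 [4.7 4.7]
top knob [560.2  18.2] [40.4 13.9] -0.8 73
blue grip [543.9  92.5] [28.6 13.1] -5.2 48 z 0.03310473120160107
orange grip [544.5 159.1] [28.4 12.9] -3.1 49 z 0.0333580000978797
green grip [543.  224.6] [27.4 13.3] -2.2 49 z 0.03332234186751726
side knob [0. 0.] [0. 0.] 0.0 0
blue grip [559.5  94.3] [2.4 0. ] 20.7 2 z 0.037010698928422237
orange grip [0. 0.] [0. 0.] 0.0 0 z 0
green grip [0. 0.] [0. 0.] 0.0 0 z 0
(array([472.8, 408.2]), array([16.2,  4. ]), 22.1, 16)
```

View pics/w11.png

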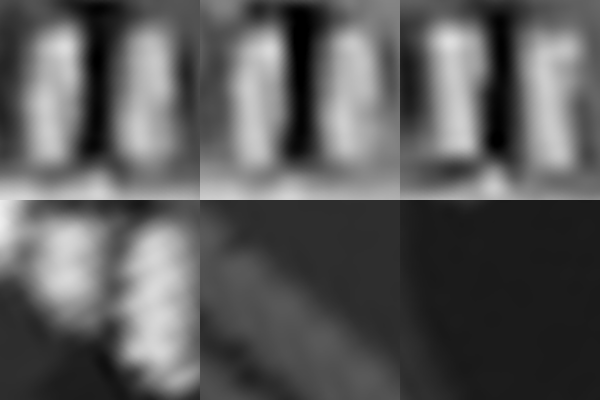

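All three slots line up with their modules (top row). I hang the key.

```bash
python3 -m crank '[[0.3,-0.2,2,0,0,0],[0.3,-0.2,4,0,0,0],[0.3,-0.2,4,0,0,0],[0.3,-0.2,5.5,0,0,0],[0.3,-0.2,7,0,0,0],[0.3,-0.2,8.3,0,0,0],[0.3,-0.2,8.9,0,0,0],[0.3,-0.2,9.0,0,0,0],[0.3,-0.2,9.0,0,0,0]]' ;  python3 -c "
from h import *
to(474.6,407.8,64.9,16)"
```

```text
time: 45.5
eef_pos: [0.4748, 0.4071, 0.0276]
tcp_rot: [0.99, 0.138, 0.0, 0.0]
contact_force: [-0.8, -0.4, -0.8]
opening: 0.143
finger_force: 98.2
t 45.5 TCP [474.8 407.1  27.6] ->shift [0.   0.12 0.12] turn [ 0.    -0.    -0.002] F [-0.8 -0.4 -0.8] op 0.143
```

```bash
python3 -m crank '[[0,0.1,0.1,0,0,0],[0,0.1,0.1,0,0,0]]' | sed -n 4p;  python3 -m crank '[[0,0,0,0,0,0],[0,0,0,0,0,0],[0,0,0,0,0,0],[0,0,0,0,0,0]]' 0.45 | sed -n 4p; python3 -m crank '[[0,0,-4,0,0,0],[0,0,-8,0,0,0],[0,0,-11,0,0,0],[-3,-15,-13,0,0,0],[-3,-15,-13,0,0,0],[-3,-15,-13,0,0,0],[-3,-15,-13,0,0,0],[-3,-15,-13,0,0,0]]' | head -2; python3 - <<'E'
from h import *
for n in("top","side"):
    im,d=ctrl.read_camera(n); P=cloud(n,d)
    if n=="side": cv2.imwrite("pics/end.png",im)
    q=band(P,(.475,.4075),.04,.085,.105); print(n,'key',rect(q),np.median(q[:,2]),'block',rect(band(P,(.475,.4075),.055,.046,.053)))
    print('knob',*rect(band(P,(.562,.019),.04,.055,.076)))
    for c,p in dict(blue=(.563,.091),orange=(.564,.157),green=(.564,.224)).items():
        b=band(P,p,.02,.02,.05); print(c,'grip',*rect(band(P,p,0.04,0.052,0.062)),'z',np.median(b[:,2]))
    for c,p in dict(mug=(.748,-.137),jar=(.633,.433),mouse=(.757,.098)).items(): print(' ',c,rect(band(P,p,0.08,0.02,0.16)))
E
```

```text
contact_force: [0.1, 0.1, 0.3]
contact_force: [0.1, 1.0, -0.2]
time: 46.9
eef_pos: [0.4042, 0.5432, 0.1569]
top key (array([473.8, 406. ]), array([35.8, 14.7]), 14.1, 79) 0.09366740978235555 block (array([473.3, 407.2]), array([64.8, 64.3]), -89.1, 289)
knob [560.4  17.9] [41.  13.8] 0.2 69
blue grip [543.   92.4] [28.9 13.6] -5.4 53 z 0.03328353114644744
orange grip [544.  158.8] [29.7 13.4] -4.0 52 z 0.033040260944348754
green grip [542.9 224.7] [27.6 13.6] -4.2 50 z 0.03297873380676419
  mug (array([ 746.5, -138.6]), array([106.4,  79.1]), -71.6, 671)
  jar (array([632. , 431.2]), array([71.2, 70.5]), 2.7, 609)
  mouse (array([768.1,  97.5]), array([125.1,  65.6]), 5.8, 514)
side key (array([0., 0.]), array([0., 0.]), 0.0, 0) nan block (array([0., 0.]), array([0., 0.]), 0.0, 0)
knob [564.  20.] [42.  16.2] -1.1 128
blue grip [546.3  93.7] [29.7 13.7] 1.1 55 z 0.03298337397431117
orange grip [0. 0.] [0. 0.] 0.0 0 z nan
green grip [0. 0.] [0. 0.] 0.0 0 z nan
  mug (array([ 750.3, -138.3]), array([112.4,  79.3]), -71.8, 986)
  jar (array([634.7, 434.5]), array([71.5, 71.3]), -58.8, 1437)
  mouse (array([769. , 101.7]), array([120.3,  69.3]), 5.6, 525)
  return _methods._mean(a, axis=axis, dtype=dtype,
  ret = ret.dtype.type(ret / rcount)
```

View pics/end.png

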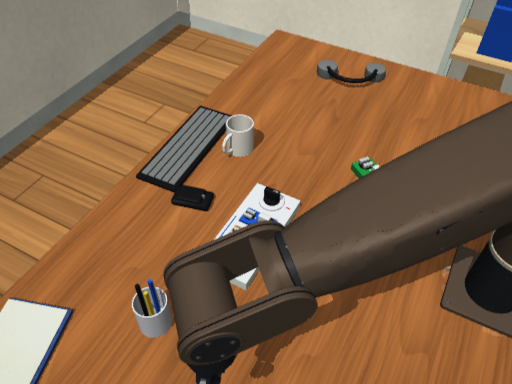

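```bash
python3 -m crank '[[0,0,0,0,0,0],[0,0,0,0,0,0],[0,0,0,0,0,0]]' | head -1; python3 -c "
from plant import ctrl
print(ctrl.sign_off())"
```

```text
time: 47.3
the job is handed in; nothing more can be done
None
```

I handed the job in at 47.3 s; `sign_off` gave no verdict, but my camera checks beforehand showed the knob off, the blue, orange and small green modules home with their screws tight, the key back in its holder, and the mug, mouse and pen pot undisturbed.

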